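# Brush out and gauge cylinder liners

### The job

Take the long brush off its stand and scrub out every cylinder liner standing on the bench, the tallest first and then in order of height: push the brush tip right down to the bottom of the bore and draw it straight up to the mouth again; then hang the brush upright by its collar back in the fork of the stand and let go. Next, again from the tallest to the shortest, slide each liner down over the gauge pin as far as it will go: stand the ones that go fully down onto the gauge's base upright on the raised white rack, and those that stop on the shoulder upright in the orange tray. If there is an oil can among the liners, leave it where it stands.

Things in the scene. Friction and masses are not known exactly. Their poses are not given: they have to be found in the camera images.
- liner_tall_1: tall cylinder liner 1: plain aluminium sleeve 100 mm high, open at both ends, 52 mm outside diameter, on a flange 68 mm across, 9 mm thick; 0.18 to 0.35 kg. Bore 36 mm (undersize) or 43 mm (good): find out with the gauge. At most one of the two tall liners is present. Origin: centre of the underside; z up the axis
- liner_tall_2: tall cylinder liner 2: plain aluminium sleeve 100 mm high, open at both ends, 52 mm outside diameter, on a flange 68 mm across, 9 mm thick; 0.18 to 0.35 kg. Bore 36 mm (undersize) or 43 mm (good): find out with the gauge. At most one of the two tall liners is present. Origin: centre of the underside; z up the axis
- liner_mid_1: middle cylinder liner 1: plain aluminium sleeve 85 mm high, open at both ends, 52 mm outside diameter, on a flange 68 mm across, 9 mm thick; 0.18 to 0.35 kg. Bore 36 mm (undersize) or 43 mm (good): find out with the gauge. At most one of the two middle liners is present. Origin: centre of the underside; z up the axis
- liner_mid_2: middle cylinder liner 2: plain aluminium sleeve 85 mm high, open at both ends, 52 mm outside diameter, on a flange 68 mm across, 9 mm thick; 0.18 to 0.35 kg. Bore 36 mm (undersize) or 43 mm (good): find out with the gauge. At most one of the two middle liners is present. Origin: centre of the underside; z up the axis
- liner_short_1: short cylinder liner 1: plain aluminium sleeve 70 mm high, open at both ends, 52 mm outside diameter, on a flange 68 mm across, 9 mm thick; 0.18 to 0.35 kg. Bore 36 mm (undersize) or 43 mm (good): find out with the gauge. At most one of the two short liners is present. Origin: centre of the underside; z up the axis
- liner_short_2: short cylinder liner 2: plain aluminium sleeve 70 mm high, open at both ends, 52 mm outside diameter, on a flange 68 mm across, 9 mm thick; 0.18 to 0.35 kg. Bore 36 mm (undersize) or 43 mm (good): find out with the gauge. At most one of the two short liners is present. Origin: centre of the underside; z up the axis
- brush: long round brush, 240 mm, 0.15 kg. Origin: the tip; z along the axis towards the handle. From the tip: black bristles 31 mm across (stiff core 24 mm) to 88 mm; steel shaft 10 mm thick to 150 mm; flat collar 36 mm across, 150 to 158 mm; round wooden handle 22 mm thick, 158 to 240 mm, gripped from above. At the start it hangs upright in the stand
- brush_tip (a point): the free end of the bristle head, the brush's lowest point when upright, on its axis; axes as the brush
- brush_collar (a point): centre of the underside of the brush's collar, 150 mm from the tip, on the axis
- stand: fixed brush stand: base 120 x 90 mm, post at its +x side (45 to 65 mm from the origin), on top a two-pronged fork towards its own -x. Slot 18 mm wide, open at the -x end; prongs 14 mm wide, 12 mm thick, top 165 mm above the bench, from x = -30 mm to the post. The shaft goes in the slot, the collar rests on the prongs. Origin on the bench below the hanging place; z up
- stand_seat (a point): the hanging place: middle of the slot, level with the top of the prongs, 165 mm above the bench; axes as the stand. To take the brush out lift it 10 mm or more, then move it 60 mm or more towards the stand's -x (the bristles do not pass up through the slot); the reverse to hang it
- gauge: fixed steel plug gauge: base 100 x 100 x 15 mm, on its middle an upright pin whose top is 83 mm above the bench: plug 39 mm thick for the lower 42 mm, a 4 mm chamfered shoulder, a nose 31 mm thick for 12 mm and a 10 mm taper. A good liner goes down until its flange lies on the base; an undersize one stops on the shoulder. Origin: on the bench on the pin axis; z up
- gauge_seat (a point): point on the pin's axis at the top of the gauge's base, 15 mm above the bench, where the underside of a good liner comes to lie; that of an undersize liner stops about 43 mm above it
- rack: fixed, narrow, raised white rack for good liners: a shallow channel 300 mm long (along its x) and 94 mm wide outside, 84 mm inside; floor 60 mm above the bench, rims 16 mm above the floor on all four sides (inside length 290 mm). Room for three liners in a row. Origin: on the bench under its centre; z up
- rack_floor (a point): centre of the rack's floor, 60 mm above the bench; x along the rack, axes as the rack
- tray: fixed orange plastic tray for rejected liners, 310 mm (its x) x 160 mm, 35 mm high, walls and floor 4 mm thick. Room for three liners in a row. Origin: on the bench under its centre; z up
- tray_in (a point): centre of the tray's inner floor, 4 mm above the bench; axes as the tray
- oil_can: bystander, not always there: red can, 60 mm across, 120 mm high, standing among the liners, origin at its underside

How it is judged:
On the way, in this order (a step that is already met when the one before it is completed fails the run):
1. the brush's tip reaches the bottom of the tall liner's bore (within 12 mm) (((z of brush_tip in the frame of liner_tall_1 between -0.006 and 0.012 m and horizontal distance between brush_tip and liner_tall_1 below 0.018 m) or (z of brush_tip in the frame of liner_tall_2 between -0.006 and 0.012 m and horizontal distance between brush_tip and liner_tall_2 below 0.018 m))), for 0.1 s.
2. the brush is drawn straight up again until its tip is near the mouth of the tall liner (from 40 mm below the mouth to 40 mm above it) (((z of brush_tip in the frame of liner_tall_1 between 0.06 and 0.14 m and horizontal distance between brush_tip and liner_tall_1 below 0.025 m) or (z of brush_tip in the frame of liner_tall_2 between 0.06 and 0.14 m and horizontal distance between brush_tip and liner_tall_2 below 0.025 m))), for 0.04 s.
3. the brush's tip reaches the bottom of the middle liner's bore (within 12 mm) (((z of brush_tip in the frame of liner_mid_1 between -0.006 and 0.012 m and horizontal distance between brush_tip and liner_mid_1 below 0.018 m) or (z of brush_tip in the frame of liner_mid_2 between -0.006 and 0.012 m and horizontal distance between brush_tip and liner_mid_2 below 0.018 m))), for 0.1 s.
4. the brush is drawn straight up again until its tip is near the mouth of the middle liner (from 40 mm below the mouth to 40 mm above it) (((z of brush_tip in the frame of liner_mid_1 between 0.045 and 0.125 m and horizontal distance between brush_tip and liner_mid_1 below 0.025 m) or (z of brush_tip in the frame of liner_mid_2 between 0.045 and 0.125 m and horizontal distance between brush_tip and liner_mid_2 below 0.025 m))), for 0.04 s.
5. the brush's tip reaches the bottom of the short liner's bore (within 12 mm) (((z of brush_tip in the frame of liner_short_1 between -0.006 and 0.012 m and horizontal distance between brush_tip and liner_short_1 below 0.018 m) or (z of brush_tip in the frame of liner_short_2 between -0.006 and 0.012 m and horizontal distance between brush_tip and liner_short_2 below 0.018 m))), for 0.1 s.
6. the brush is drawn straight up again until its tip is near the mouth of the short liner (from 40 mm below the mouth to 40 mm above it) (((z of brush_tip in the frame of liner_short_1 between 0.03 and 0.11 m and horizontal distance between brush_tip and liner_short_1 below 0.025 m) or (z of brush_tip in the frame of liner_short_2 between 0.03 and 0.11 m and horizontal distance between brush_tip and liner_short_2 below 0.025 m))), for 0.04 s.
7. the brush hangs upright by its collar on the fork of the stand, let go (z of brush_collar in the frame of stand_seat between -0.004 and 0.006 m and horizontal distance between brush_collar and stand_seat below 0.02 m and angle between brush's own z axis and vertical below 0.12 rad and contact force between brush and the fingers below 0.05 N), for 0.2 s.
8. the tall liner is upright on the gauge as far as it goes: its flange on the base if it fits, else stopped on the shoulder (((z of liner_tall_1 in the frame of gauge_seat between -0.004 and 0.006 m and horizontal distance between liner_tall_1 and gauge_seat below 0.006 m and angle between liner_tall_1's own z axis and vertical below 0.12 rad) or (z of liner_tall_2 in the frame of gauge_seat between 0.036 and 0.05 m and horizontal distance between liner_tall_2 and gauge_seat below 0.006 m and angle between liner_tall_2's own z axis and vertical below 0.12 rad))), for 0.2 s.
9. the middle liner is upright on the gauge as far as it goes: its flange on the base if it fits, else stopped on the shoulder (((z of liner_mid_2 in the frame of gauge_seat between -0.004 and 0.006 m and horizontal distance between liner_mid_2 and gauge_seat below 0.006 m and angle between liner_mid_2's own z axis and vertical below 0.12 rad) or (z of liner_mid_1 in the frame of gauge_seat between 0.036 and 0.05 m and horizontal distance between liner_mid_1 and gauge_seat below 0.006 m and angle between liner_mid_1's own z axis and vertical below 0.12 rad))), for 0.2 s.
10. the short liner is upright on the gauge as far as it goes: its flange on the base if it fits, else stopped on the shoulder (((z of liner_short_1 in the frame of gauge_seat between -0.004 and 0.006 m and horizontal distance between liner_short_1 and gauge_seat below 0.006 m and angle between liner_short_1's own z axis and vertical below 0.12 rad) or (z of liner_short_2 in the frame of gauge_seat between 0.036 and 0.05 m and horizontal distance between liner_short_2 and gauge_seat below 0.006 m and angle between liner_short_2's own z axis and vertical below 0.12 rad))), for 0.2 s.
At the end, for the whole second after the job is handed in: Every liner that fits the gauge stands upright (within 7 degrees) on the rack's floor between its rims, every liner that does not stands upright on the floor of the orange tray, all at rest; the brush hangs upright on the stand's fork, its collar on the prongs and within 20 mm of the hanging place (z of brush_collar in the frame of stand_seat between -0.004 and 0.006 m and horizontal distance between brush_collar and stand_seat below 0.02 m and angle between each of brush, liner_tall_1, liner_tall_2, liner_mid_2, liner_mid_1, liner_short_1, liner_short_2's own z axis and vertical below 0.12 rad and z of liner_tall_1 in the frame of rack_floor between -0.004 and 0.006 m and x of liner_tall_1 in the frame of rack_floor between -0.13 and 0.13 m and y of liner_tall_1 in the frame of rack_floor between -0.02 and 0.02 m and linear speed of each of liner_tall_1, liner_tall_2, liner_mid_2, liner_mid_1, liner_short_1, liner_short_2 below 0.02 m/s and z of liner_tall_2 in the frame of tray_in between -0.004 and 0.006 m and x of liner_tall_2 in the frame of tray_in between -0.13 and 0.13 m and y of liner_tall_2 in the frame of tray_in between -0.06 and 0.06 m and z of liner_mid_2 in the frame of rack_floor between -0.004 and 0.006 m and x of liner_mid_2 in the frame of rack_floor between -0.13 and 0.13 m and y of liner_mid_2 in the frame of rack_floor between -0.02 and 0.02 m and z of liner_mid_1 in the frame of tray_in between -0.004 and 0.006 m and x of liner_mid_1 in the frame of tray_in between -0.13 and 0.13 m and y of liner_mid_1 in the frame of tray_in between -0.06 and 0.06 m and z of liner_short_1 in the frame of rack_floor between -0.004 and 0.006 m and x of liner_short_1 in the frame of rack_floor between -0.13 and 0.13 m and y of liner_short_1 in the frame of rack_floor between -0.02 and 0.02 m and z of liner_short_2 in the frame of tray_in between -0.004 and 0.006 m and x of liner_short_2 in the frame of tray_in between -0.13 and 0.13 m and y of liner_short_2 in the frame of tray_in between -0.06 and 0.06 m); the robot touches nothing.
It fails at once if the oil can is knocked away (moved more than 40 mm) (distance of oil_can from where it was at the start of the episode above 0.04 m).
Of liner_tall_1, liner_tall_2 only 1 to 1 are there at a start; the rules pass over those that are not, and their reading is None.
Of liner_mid_1, liner_mid_2, oil_can only 1 to 1 are there at a start; the rules pass over those that are not, and their reading is None.
Of liner_short_1, liner_short_2 only 1 to 1 are there at a start; the rules pass over those that are not, and their reading is None.
At some moment in a run one of liner_tall_1, liner_tall_2, liner_mid_1, liner_mid_2, liner_short_1, liner_short_2 may be knocked a few centimetres aside while the robot is not near it.
It also fails if it takes over 210 s, if anything falls off the work surface, if the arm or the gripper's body presses on something with over 40 N, if the wrist force passes 120 N, or if a joint passes its speed limit or range.

### The arm

A 6-joint arm with a two-finger parallel gripper is mounted at the origin on the work surface. World frame = base frame: x ahead of the robot, y to its left, z up, the work surface at z = 0. Lengths are in m, angles in rad, forces in N, time in s.
With the tool pointing down it reaches from about 0.25 to 0.725 m from the base axis. Payload 4 kg.
Tool frame: the origin (TCP) lies midway between the tips of the shut fingers; the grasp point (between the pads) lies 19 mm behind it; z points along the fingers, y is the line along which they close (so a half turn about z gives the same grasp; the last joint's range is limited). The gripper opens to 85 mm and grips with 20 to 120 N. Pads are 22 mm wide; open, the fingers measure 114 mm over their backs; the gripper's body (76 mm by 85 mm) begins 54 mm behind the grasp point. The pads swing forward as they close: fully open they stand 13 mm farther back than shut.
Start: joints at [-1.338, 0.241, 0.005, 1.335, 0, 1.571], TCP at [0.115, -0.487, 0.192] pointing down, gripper open.
Joint ranges: [-2.72, 2.72], [-1.05, 1.87], [-1.09, 1.28], [-1.99, 2.15], [-1.42, 1.44], [-3.14, 3.14]. Speed limits (rad/s): [2.79, 2.79, 3.14, 3.14, 3.14, 3.14].

### API

Orientations are given as a unit quaternion [x, y, z, w].
In Python, from plant import manip gives the robot as it stands.
- The arm moves only by the shell command python3 -m crank 'ROWS' [FORCE]. ROWS is JSON, one flat list of numbers, 5 for each row, row after row: the opening, from 0 (shut) to 1 (fully open), then the shift along the tool's x, y, z in mm, then the turn about the tool's z in rad. In form: [gripper, dx, dy, dz, twist, gripper, dx, dy, dz, twist, ...]. A call has 1 to 10 rows; each row shifts and turns the commanded pose from where the row before left it, along the tool's axes as they then stand; what a row does not reach is not made up. A row lasts 1/8 s, in which the tool goes at most 62.5 mm and 10.7 degrees, less where a joint would pass 70% of its speed; a pose out of reach is approached as far as the arm can. A call with a gripper value outside its range is refused whole. The fingers move at their own pace and stop on an object; FORCE is the grip in N (left out, the last holds). Time passes only in rows, so rows that do not move let the fingers close. It gives the time, the measured TCP pose, the force, the opening and the grip force at its end, in the units of the state.
- manip.get_obs(): the state, without advancing time (a new reading comes with each control period).
- manip.grab_frame(name): name is "scene" or "side" or "wrist"; returns a dict with "color" (384x512x3 uint8, red, green, blue), "vertical_fov" (degrees; the focal length in pixels is half the picture's height over the tangent of half this angle, whatever the lens; pixels are square), "cx", "cy" (the principal point, pixels), "distortion" ([k1, k2, p1, p2, k3] as OpenCV has them; the pictures are not rectified), "rvec" (rotation vector, rad) and "tvec" (3), from world to camera coordinates, as OpenCV has them; the wrist camera has in their place "mount" (4x4, takes a point from camera to tool coordinates, whose origin is the TCP and whose axes are the flange's). Camera axes: x right, y down, z forward; pixel columns grow to the right and rows downward; lengths in m; the calibration is good to about 2 mm. A picture is of the moment at which its call begins: read the wrist's pose just before it. There is no depth.
- manip.sign_off(): hands the job in; it is judged then, once.
The state is a dict: "t": time; "q": joint angles; "dq": joint speeds; "tau": joint torques, N m; "ee_pos": TCP position; "tcp_rot": TCP orientation; "contact_force": force on the tool from outside, world axes, zero at the start; "wrist_torque": the same for the moment, N m; "finger_gap": finger opening in m; "gripper_force": force on a finger pad.
Only numpy, scipy, OpenCV 4.12 (cv2) and the standard library are available. Lean on these libraries where they do the work, as an engineer would, in place of code of your own. Each camera call takes 0.05 s, during which the arm holds its last target. There are 200 camera calls.

## Working session

There is one attempt and no reset: what is moved stays moved. The work goes in short steps, Python scripts to look and compute and a shell command to move; the robot and the scene stay as the last step left them, time stands still between calls to the robot, and variables do not carry over. Pictures are saved under pics/ and viewed, at most 14 in all, crops included, and the job is handed in when it is done.

```bash
ls; mkdir -p pics
cat > h.py <<'E'
import numpy as np, cv2
from plant import manip
from scipy.spatial.transform import Rotation as R
def K(f):
    h,w=f["color"].shape[:2]; fl=h/2/np.tan(np.radians(f["vertical_fov"])/2)
    return np.array([[fl,0,f["cx"]],[0,fl,f["cy"]],[0,0,1.]])
def ext(f,obs=None):
    "camera->world R,t"
    if "mount" in f:
        M=np.array(f["mount"]); Rt=R.from_quat(obs["tcp_rot"]).as_matrix()
        return Rt@M[:3,:3], Rt@M[:3,3]+np.array(obs["ee_pos"])
    Rw=R.from_rotvec(np.ravel(f["rvec"])).as_matrix()
    return Rw.T, -Rw.T@np.ravel(f["tvec"])
def grab(name):
    o=manip.get_obs(); f=manip.grab_frame(name); f["obs"]=o; return f
def save(f,p): cv2.imwrite(p,f["color"][:,:,::-1])
def pix2w(f,uv,z):
    uv=np.array(uv,float).reshape(-1,1,2)
    n=cv2.undistortPoints(uv,K(f),np.array(f["distortion"]))[:,0]
    Rc,t=ext(f,f.get("obs")); d=np.c_[n,np.ones(len(n))]@Rc.T
    z=np.broadcast_to(z,len(n)); s=(z-t[2])/d[:,2]
    return t+d*s[:,None]
def w2pix(f,P):
    Rc,t=ext(f,f.get("obs"))
    rv=R.from_matrix(Rc.T).as_rotvec(); tv=-Rc.T@t
    return cv2.projectPoints(np.array(P,float).reshape(-1,1,3),rv,tv,K(f),np.array(f["distortion"]))[0][:,0]
E
python3 - <<'E'
from h import *
import pickle
np.set_printoptions(precision=4,suppress=True)
for n in("scene","side","wrist"):
    f=grab(n); save(f,f"pics/{n}0.png"); pickle.dump(f,open(n+"0.pkl","wb"))
    print(n,ext(f,f["obs"]),f["vertical_fov"],f["distortion"])
o=manip.get_obs();print(o)
E
```

```text
pics
scene (array([[-0.5805,  0.5983, -0.5523],
       [ 0.8141,  0.44  , -0.379 ],
       [ 0.0162, -0.6696, -0.7425]]), array([1.1113, 0.3853, 0.9096])) 46.720772051066874 [-0.0088  0.      0.      0.      0.    ]
side (array([[-0.8794, -0.2907,  0.3771],
       [-0.4761,  0.5438, -0.6911],
       [-0.0042, -0.7873, -0.6166]]), array([0.075 , 0.8304, 0.8649])) 42.213849810925225 [-0.1873  0.      0.      0.      0.    ]
wrist (array([[ 0.2301, -0.937 , -0.2629],
       [-0.9732, -0.2221, -0.06  ],
       [-0.0022,  0.2697, -0.9629]]), array([ 0.1809, -0.4719,  0.3726])) 59.10832790138308 [-0.0752  0.      0.      0.      0.    ]
{'t': 0.15, 'q': array([-1.338 ,  0.2412,  0.004 ,  1.3352,  0.    ,  1.5708]), 'dq': array([-0.0004, -0.0002,  0.0045, -0.0002,  0.0009,  0.0007]), 'tau': array([  0.0003, -37.2636,  25.2638,   0.0124,   0.0001,  -0.    ]), 'ee_pos': array([ 0.1153, -0.486 ,  0.1911]), 'tcp_rot': array([ 0.9932,  0.1162, -0.0001, -0.0008]), 'contact_force': array([ 0.6637, -0.8948,  0.2142]), 'wrist_torque': array([ 0.0288,  0.0304, -0.0314]), 'gripper_force': 0.0, 'finger_gap': 0.08531568687241069}
```

View pics/scene0.png

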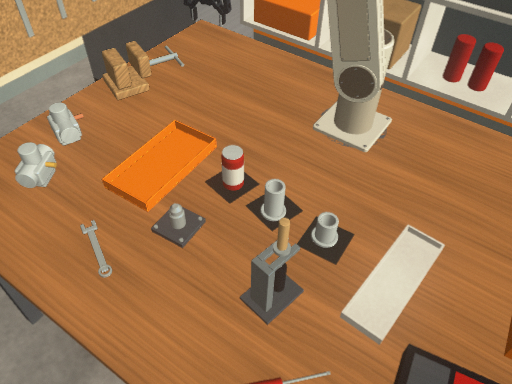

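View pics/side0.png

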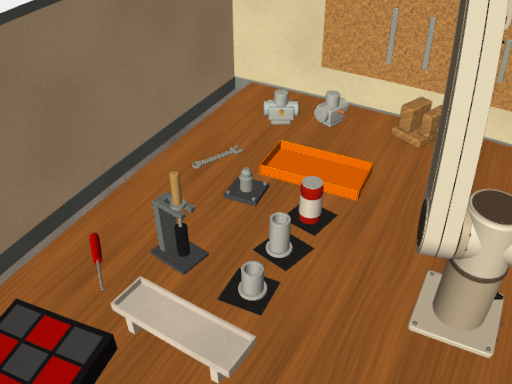

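The scene picture shows the oil can (233,168), a tall liner (275,200), a short one (326,230), the gauge (178,222), the stand with brush (272,280), the tray (162,163) and the rack (395,283). The side view agrees, and there is no middle liner. I'll zoom in for corner readings.

Run:
```python
import cv2
a=cv2.imread("pics/scene0.png")[118:343,100:450]; cv2.imwrite("pics/sc_crop.png",cv2.resize(a,None,fx=2.28,fy=2.28,interpolation=cv2.INTER_CUBIC))
a=cv2.imread("pics/side0.png")[135:385,105:381]; cv2.imwrite("pics/si_crop.png",cv2.resize(a,None,fx=2.4,fy=2.4,interpolation=cv2.INTER_CUBIC))
```

```text
(no output)
```

View pics/sc_crop.png

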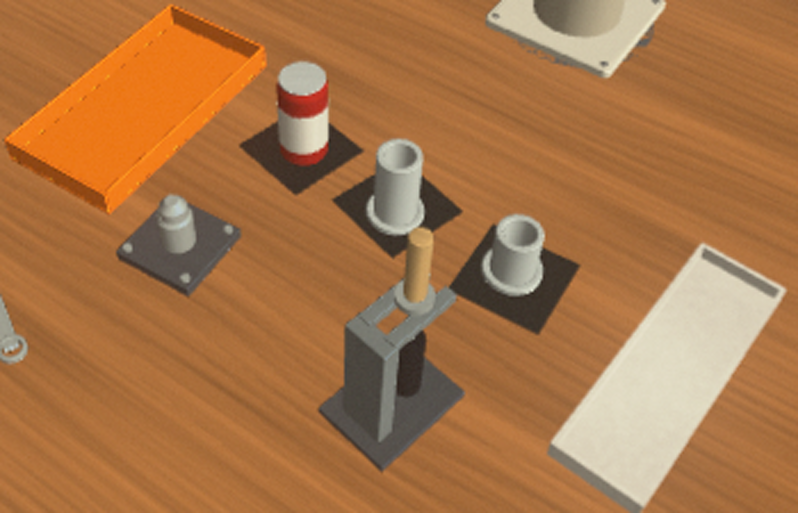

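View pics/si_crop.png

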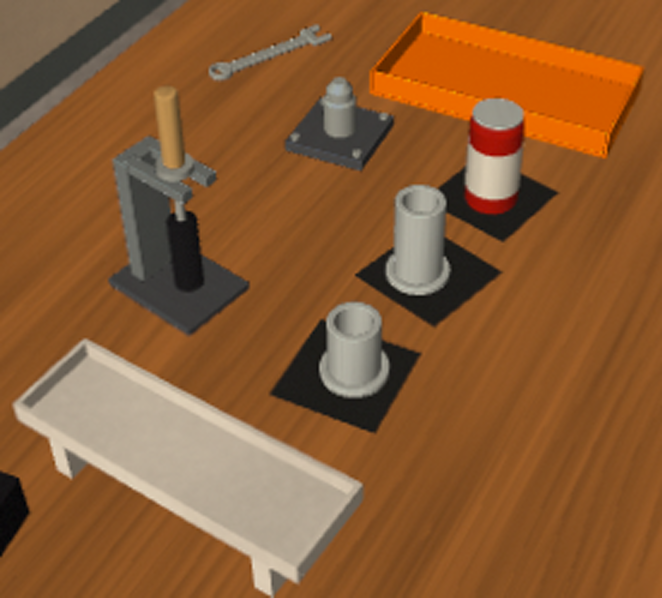

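Run:
```python
from h import *
import pickle
from scipy.optimize import least_squares
np.set_printoptions(precision=4,suppress=True)
S=pickle.load(open("scene0.pkl","rb"));D=pickle.load(open("side0.pkl","rb"))
s=lambda x,y:(100+x/2.28,118+y/2.28); d=lambda x,y:(105+x/2.4,135+y/2.4)
P={"tall top":(s(400,155),d(421,200),.1),"tall flange":(s(396,209),d(418,268),.009),
"short top":(s(520,232),d(355,320),.07),"short fl":(s(513,268),d(354,367),.009),
"gauge top":(s(174,198),d(340,80),.083),"gb1":(s(119,248),d(318,97),.015),"gb2":(s(188,287),d(285,145),.015),"gb3":(s(240,233),d(361,163),.015),
"gb4":(s(171,200),d(393,121),.015),
"handle":(s(420,236),d(166,93),.255),"collar":(s(415,298),d(176,165),.173),"can top":(s(302,75),d(497,109),.12),
"tr1":(s(173,7),d(641,68),.035),"tr2":(s(266,46),d(607,140),.035),"tr3":(s(107,193),d(372,72),.035),"tr4":(s(7,143),d(424,14),.035),
"rk1":(s(703,244),d(361,489),.076),"rk2":(s(785,290),d(298,570),.076),"rk3":(s(641,500),d(15,405),.076),"rk4":(s(551,450),d(85,341),.076),
"prong end":(s(450,294),d(207,178),.165),"post L":(s(347,322),d(118,158),.165)}
for k,(a,b,z) in P.items():
    r=least_squares(lambda X:np.r_[w2pix(S,X)[0]-a,w2pix(D,X)[0]-b],[.45,-.05,z])
    print(k,pix2w(S,[a],z)[0,:2],pix2w(D,[b],z)[0,:2],"tri",r.x,np.sqrt(2*r.cost))
```

```text
tall top [ 0.4507 -0.0017] [ 0.4528 -0.0014] tri [ 0.4522 -0.0006  0.1013] 0.2654978342166638
tall flange [ 0.4512 -0.0011] [0.4522 0.0006] tri [ 0.452  -0.0002  0.0092] 0.44267282241580724
short top [0.4443 0.1497] [0.4458 0.1502] tri [0.4454 0.1504 0.0709] 0.2942899982526426
short fl [0.4456 0.1514] [0.4453 0.1536] tri [0.4456 0.152  0.0081] 0.4970536573404389
gauge top [ 0.6338 -0.1704] [ 0.6391 -0.1708] tri [ 0.6364 -0.1671  0.0868] 0.38600099080629197
gb1 [ 0.6855 -0.2157] [ 0.6941 -0.2123] tri [ 0.6899 -0.209   0.0213] 1.3495707339164345
gb2 [ 0.6802 -0.1185] [ 0.6795 -0.1089] tri [ 0.6811 -0.1164  0.0131] 1.8296922272526666
gb3 [ 0.5895 -0.121 ] [ 0.5847 -0.1209] tri [ 0.5869 -0.1238  0.0113] 0.3938951373974896
gb4 [ 0.5989 -0.2168] [ 0.5893 -0.2112] tri [ 0.5944 -0.222   0.0067] 0.20478147893821783
handle [0.6441 0.1367] [0.6432 0.1407] tri [0.6443 0.1375 0.2541] 0.97589796643085
collar [0.6472 0.1401] [0.6418 0.1406] tri [0.6446 0.1383 0.1696] 0.4990760617938089
can top [ 0.4286 -0.1532] [ 0.4372 -0.1547] tri [ 0.4344 -0.1483  0.1258] 0.46181539065982974
tr1 [ 0.3505 -0.4355] [ 0.3518 -0.4367] tri [ 0.3514 -0.4345  0.0363] 0.07227309084771427
tr2 [ 0.3384 -0.2832] [ 0.3412 -0.2711] tri [ 0.3414 -0.279   0.0337] 2.054522071916696
tr3 [ 0.6456 -0.2691] [ 0.6471 -0.2665] tri [ 0.6467 -0.2673  0.0359] 0.5652653120245081
tr4 [ 0.6589 -0.4206] [ 0.6506 -0.423 ] tri [ 0.6545 -0.4285  0.0286] 0.9461129434576919
rk1 [0.3489 0.3155] [0.3487 0.3197] tri [0.349  0.3171 0.0743] 1.1343540536393788
rk2 [0.3558 0.4066] [0.3549 0.4093] tri [0.3552 0.4076 0.0743] 0.687435890986617
rk3 [0.649  0.3819] [0.6525 0.3879] tri [0.651  0.3845 0.0768] 2.4202177679393166
rk4 [0.653  0.2964] [0.6459 0.2966] tri [0.6497 0.2948 0.0712] 0.8792263779131049
prong end [0.6199 0.1604] [0.6112 0.135 ] tri [0.6118 0.1501 0.1639] 7.704360693896068
post L [0.6988 0.1032] [0.7043 0.1503] tri [0.7079 0.1185 0.163 ] 13.048501776153477
```

View pics/wrist0.png

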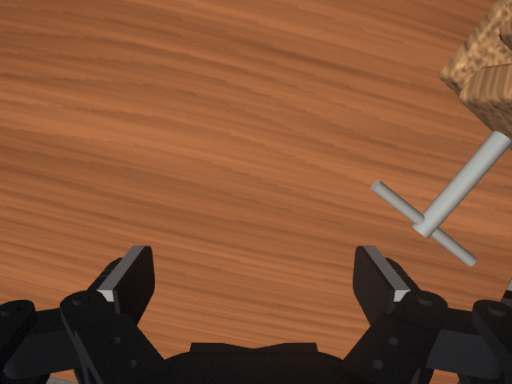

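Everything is consistent: tall ≈ (0.452, -0.001), short ≈ (0.445, 0.151), brush ≈ (0.644, 0.139), gauge ≈ (0.637, -0.168). The wrist picture shows only the bench and the T-handle. I'll move toward the stand for a close look.

```bash
python3 -m crank '[1,0,0,-55,0.117, 1,0,0,-55,0.117, 1,36,-48,0,0, 1,36,-48,0,0, 1,36,-48,0,0, 1,36,-48,0,0, 1,36,-48,0,0, 1,36,-48,0,0, 1,36,-48,0,0, 1,36,-48,0,0]'; python3 -m crank '[1,36,-48,0,0, 1,36,-48,0,0, 1,36,-48,0,0, 1,36,-48,0,0, 1,36,-48,0,0, 1,0,0,0,0, 1,0,0,0,0]'
python3 - <<'E'
from h import *
import pickle
f=grab("wrist"); save(f,"pics/w1.png"); pickle.dump(f,open("w1.pkl","wb"))
print(f["obs"]["ee_pos"],R.from_quat(f["obs"]["tcp_rot"]).as_matrix(),f["obs"]["q"])
print(w2pix(f,[[.644,.139,.255],[.644,.139,.165]]))
E
```

```text
t: 1.4
ee_pos: [0.4046, -0.1011, 0.3017]
tcp_rot: [1.0, -0.001, 0.0, 0.0]
contact_force: [0.6, -1.3, 0.0]
finger_gap: 0.0857
gripper_force: 0.0
t: 2.28
ee_pos: [0.5828, 0.0765, 0.3037]
tcp_rot: [0.998, 0.05, -0.003, -0.026]
contact_force: [-0.0, 0.4, -0.7]
finger_gap: 0.0854
gripper_force: 0.0
[0.58275808 0.07651798 0.30368102] [[ 0.99490553  0.10049487 -0.0079852 ]
 [ 0.10077497 -0.99355457  0.05190101]
 [-0.00271795 -0.05244131 -0.99862031]] [0.09994975 0.42042931 0.54499495 1.69813227 0.05246284 3.14059434]
[[171.65505323  99.79520349]
 [199.32353448  99.26323962]]
```

View pics/w1.png

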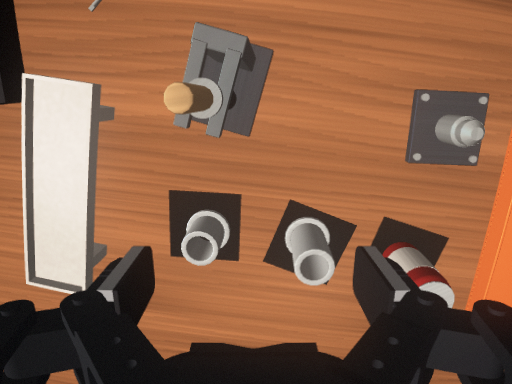

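The wrist view shows the stand with brush (handle top 178,98; fork opening toward the robot), the gauge (460,130), the liners and the rack. Joint 6 is at its stop, so I'll turn the tool to yaw 90° for everything that follows.

```bash
python3 -m crank '[1,0,0,0,-0.184, 1,0,0,0,-0.184, 1,0,0,0,-0.184, 1,0,0,0,-0.184, 1,0,0,0,-0.184, 1,0,0,0,-0.184, 1,0,0,0,-0.184, 1,0,0,0,-0.184, 1,0,0,0,0, 1,0,0,0,0]'
python3 - <<'E'
from h import *
import pickle
f=grab("wrist"); save(f,"pics/w2.png"); pickle.dump(f,open("w2.pkl","wb"))
np.set_printoptions(precision=4,suppress=True)
print(f["obs"]["ee_pos"],R.from_quat(f["obs"]["tcp_rot"]).as_matrix(),f["obs"]["q"],f["obs"]["dq"])
print(w2pix(f,[[.644,.139,.255],[.644,.139,.165]]))
g=pickle.load(open("w1.pkl","rb"))
print(pix2w(g,[[198,42],[182,124],[237,50],[215,133]],.165))
E
```

```text
t: 3.58
ee_pos: [0.5829, 0.0762, 0.3051]
tcp_rot: [0.707, 0.706, 0.017, -0.02]
contact_force: [-0.7, 0.5, 0.3]
finger_gap: 0.0854
gripper_force: 0.0
[0.5829 0.0762 0.3051] [[ 0.0013  1.     -0.0052]
 [ 0.9986 -0.001   0.0525]
 [ 0.0525 -0.0053 -0.9986]] [0.0992 0.4182 0.5453 1.6979 0.0528 1.6712] [ 0.0052  0.0094  0.0032 -0.0009  0.0006 -0.0095]
[[344.67   109.9373]
 [320.0772 112.2137]]
[[0.6939 0.1435 0.165 ]
 [0.6197 0.1541 0.165 ]
 [0.6901 0.108  0.165 ]
 [0.6145 0.1222 0.165 ]]
```

View pics/w2.png

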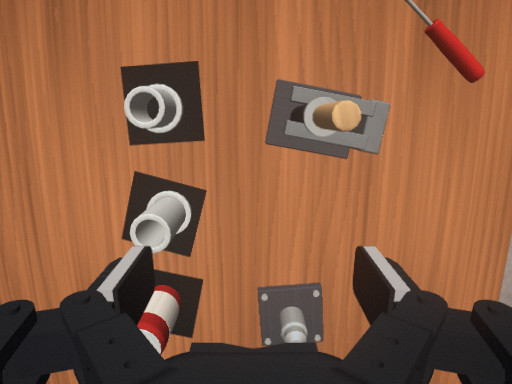

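```bash
cat >> h.py <<'E'
def rel(w,o=None):
    "world shift (m) -> tool shift mm"
    o=o or manip.get_obs()
    return R.from_quat(o["tcp_rot"]).as_matrix().T@np.array(w)*1000
E
python3 - <<'E'
from h import *
import pickle
np.set_printoptions(precision=4,suppress=True)
a=pickle.load(open("w1.pkl","rb"));b=pickle.load(open("w2.pkl","rb"))
for n,pa,pb,z in [("handle",(178,98),(346,116),.255),("collar",(207,98),(323,116),.173),("tallfl",(307,238),(168,213),.009),("talltop",(313,267),(150,232),.1),
 ("shtop",(202,247),(145,107),.07),("shfl",(208,231),(160,108),.009),("gtop",(476,133),(294,337),.083)]:
    print(n,pix2w(a,[pa],z)[0,:2],pix2w(b,[pb],z)[0,:2])
print(pix2w(b,[(281,81),(360,97),(347,157),(267,120)],.01))
print(pix2w(b,[(290,94),(287,130),(378,151)],.165))
print(rel([.644-.5829,.136-.0762,0]), rel([0,0,-.1]))
E
```

```text
handle [0.6456 0.1347] [0.6451 0.135 ]
collar [0.6459 0.1304] [0.6453 0.1355]
tallfl [ 0.4546 -0.0037] [ 0.4534 -0.0035]
talltop [ 0.4541 -0.0023] [ 0.4543 -0.0019]
shtop [0.4496 0.144 ] [0.4486 0.1478]
shfl [0.4477 0.1468] [0.4502 0.1483]
gtop [ 0.6398 -0.1713] [ 0.6365 -0.1604]
[[0.6181 0.1834 0.01  ]
 [0.7276 0.1629 0.01  ]
 [0.7137 0.0796 0.01  ]
 [0.5993 0.131  0.01  ]]
[[0.6154 0.1555 0.165 ]
 [0.6132 0.1224 0.165 ]
 [0.7016 0.1028 0.165 ]]
[59.7514 61.0831  2.8052] [-5.2461  0.5456 99.8608]
```

```bash
python3 -m crank '[1,30,31,2,0, 1,30.5,31,1,0, 1,0,0,0,0, 1,-2.7,0.3,50,0, 1,-2.7,0.3,52,0, 1,0,0,0,0]'; python3 -m crank '[0.2,0,0,0,0, 0.2,0,0,0,0, 0.1,0,0,0,0, 0,0,0,0,0, 0,0,0,0,0, 0,0,0,0,0]' 60
```

```text
t: 4.38
ee_pos: [0.6395, 0.1357, 0.196]
tcp_rot: [0.707, 0.707, 0.01, -0.025]
contact_force: [-0.6, -0.2, -0.6]
finger_gap: 0.0854
gripper_force: 0.0
t: 5.12
ee_pos: [0.6464, 0.1376, 0.2044]
tcp_rot: [0.706, 0.708, 0.018, -0.019]
contact_force: [0.1, -0.2, 5.5]
finger_gap: 0.0193
gripper_force: 58.5
```

```bash
python3 -m crank '[0,0.5,0,-8,0, 0,0.5,0,-8,0, 0,0,0,0,0, 0,0,0,0,0]'; python3 -m crank '[0,2.5,-15,0,0, 0,2.5,-15,0,0, 0,4,-24,0.5,0, 0,4,-26,0.5,0, 0,0,0,0,0, 0,0,0,0,0]'; python3 -m crank '[0,2,0,-40,0, 0,2,0,-40,0, 0,0,0,0,0, 0,0,0,0,0]'
python3 - <<'E'
from h import *
import pickle
np.set_printoptions(precision=4,suppress=True)
ims=[]
for n in("scene","side"):
    f=grab(n); save(f,f"pics/{n}1.png"); pickle.dump(f,open(n+"1.pkl","wb")); 
    u=w2pix(f,[f["obs"]["ee_pos"]])[0].astype(int); print(n,u)
    x0=max(0,min(512-200,u[0]-100)); y0=max(0,min(384-240,u[1]-70)); print(x0,y0)
    ims.append(cv2.resize(f["color"][y0:y0+240,x0:x0+200,::-1],None,fx=2,fy=2,interpolation=cv2.INTER_CUBIC))
cv2.imwrite("pics/c1.png",np.hstack(ims)); print(f["obs"]["ee_pos"])
E
```

```text
t: 5.62
ee_pos: [0.6451, 0.1375, 0.2177]
tcp_rot: [0.706, 0.708, 0.016, -0.021]
contact_force: [-0.2, 0.5, -1.1]
finger_gap: 0.0191
gripper_force: 58.8
t: 6.38
ee_pos: [0.5656, 0.1504, 0.2183]
tcp_rot: [0.706, 0.708, 0.017, -0.02]
contact_force: [0.1, -0.2, -1.0]
finger_gap: 0.0189
gripper_force: 59.0
t: 6.88
ee_pos: [0.5661, 0.15, 0.2973]
tcp_rot: [0.706, 0.707, 0.016, -0.021]
contact_force: [-0.4, -0.2, -1.3]
finger_gap: 0.0194
gripper_force: 59.1
scene [313 184]
213 114
side [200 169]
100 99
[0.5656 0.1499 0.2966]
```

View pics/c1.png

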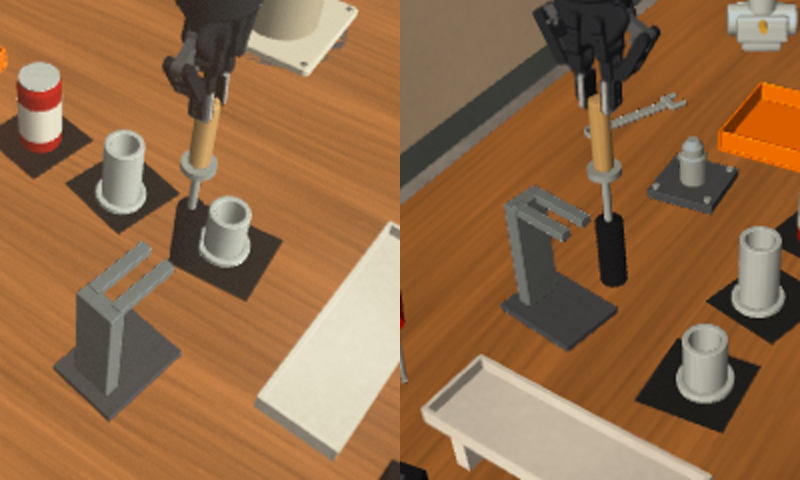

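The brush hangs straight from the gripper, clear of the fork, with the collar at crop (198,166) and (604,172). The prong ends are visible at (148,246), (168,266) and (586,219), (566,235).

Run:
```python
from h import *
import pickle
from scipy.optimize import least_squares
np.set_printoptions(precision=4,suppress=True)
S=pickle.load(open("scene1.pkl","rb"));D=pickle.load(open("side1.pkl","rb"))
s=lambda x,y:(213+x/2,114+y/2); d=lambda x,y:(100+(x-400)/2,99+y/2)
for n,a,b,z in [("collar",s(198,165),d(604,170),.297-.032),("tip",None,d(613,281),.107),
 ("prongA(-y)end",s(146,246),d(585,220),.165),("prongB end",s(168,266),d(565,236),.165),("postA",s(77,293),d(535,188),.165),
 ("postB",s(123,310),d(506,205),.165),("shtop",s(230,207),d(706,339),.07),("talltop",s(124,141),d(761,238),.1)]:
    for f,p in((S,a),(D,b)):
        if p: print(n,pix2w(f,[p],z)[0])
    if a:
        r=least_squares(lambda X:np.r_[w2pix(S,X)[0]-a,w2pix(D,X)[0]-b],[.5,0,z]); print("   tri",r.x,r.cost)
o=manip.get_obs(); print(o["ee_pos"]); print(rel([.4525-.5656,0-.1499,0],o))
```

```text
collar [0.5665 0.1504 0.265 ]
collar [0.5612 0.1553 0.265 ]
   tri [0.5642 0.15   0.2615] 0.20753582113518806
tip [0.5639 0.152  0.107 ]
prongA(-y)end [0.6124 0.1279 0.165 ]
prongA(-y)end [0.609  0.1332 0.165 ]
   tri [0.6113 0.1282 0.162 ] 0.4490085844803458
prongB end [0.6205 0.1599 0.165 ]
prongB end [0.6129 0.1671 0.165 ]
   tri [0.6175 0.1594 0.159 ] 0.5034663049457861
postA [0.7021 0.1038 0.165 ]
postA [0.6947 0.1112 0.165 ]
   tri [0.6998 0.103  0.1594] 0.5396049388265882
postB [0.6916 0.1519 0.165 ]
postB [0.7052 0.1536 0.165 ]
   tri [0.6979 0.157  0.1733] 2.255837304271682
shtop [0.4381 0.1461 0.07  ]
shtop [0.4454 0.1506 0.07  ]
   tri [0.4435 0.1501 0.0734] 1.7345405529094735
talltop [ 0.4471 -0.0054  0.1   ]
talltop [ 0.4532 -0.0026  0.1   ]
   tri [ 0.4516 -0.0017  0.1032] 0.675202211859394
[0.5653 0.1499 0.2964]
[-149.5202 -113.4044   -6.6912]
```

```bash
python3 -m crank '[0,1,0,-20,0, 0,-37,-28,-2,0, 0,-38,-28,-2,0, 0,-38,-28,-2,0, 0,-37.5,-29,-1,0, 0,0,0,0,0, 0,0,0,0,0, 0,0,0,0,0]'
python3 - <<'E'
from h import *
import pickle
np.set_printoptions(precision=4,suppress=True)
ims=[]
for n in("scene","side"):
    f=grab(n); pickle.dump(f,open(n+"2.pkl","wb")); 
    p=f["obs"]["ee_pos"]; u=w2pix(f,[p-[0,0,.17]])[0].astype(int)
    x0=u[0]-65; y0=u[1]-75; print(n,x0,y0)
    ims.append(cv2.resize(f["color"][y0:y0+150,x0:x0+130,::-1],None,fx=3,fy=3,interpolation=cv2.INTER_CUBIC))
cv2.imwrite("pics/c2.png",np.hstack(ims)); print(p, rel([.4525-p[0],-.001-p[1],.194-p[2]]))
E
```

```text
t: 7.98
ee_pos: [0.4536, -0.0001, 0.3175]
tcp_rot: [0.706, 0.708, 0.016, -0.021]
contact_force: [-0.3, 0.4, -2.0]
finger_gap: 0.0187
gripper_force: 59.2
scene 211 98
side 215 127
[ 0.4536 -0.      0.3176] [ -7.4803  -0.236  123.3432]
```

View pics/c2.png

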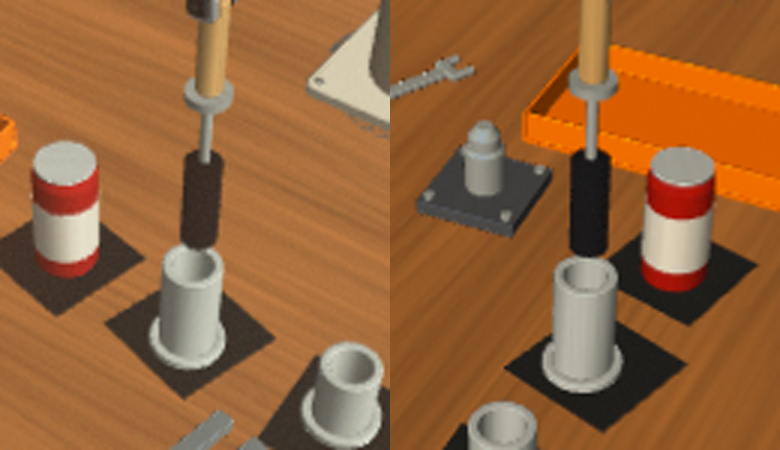

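Run:
```python
from h import *
import pickle
np.set_printoptions(precision=4,suppress=True)
S=pickle.load(open("scene2.pkl","rb"));D=pickle.load(open("side2.pkl","rb"))
for n,f,o,t,m,c in(("sc",S,(211,98,0),(199,241),(192,267),(209,93)),("si",D,(215,127,390),(588,248),(585,275),(594,84))):
    g=lambda p:[(o[0]+(p[0]-o[2])/3,o[1]+p[1]/3)]
    print(n,"tip",pix2w(f,g(t),.128)[0],"mouth",pix2w(f,g(m),.1)[0],"collar",pix2w(f,g(c),.286)[0])
```

```text
sc tip [0.4493 0.0012 0.128 ] mouth [ 0.4543 -0.0006  0.1   ] collar [0.4531 0.0017 0.286 ]
si tip [ 0.4517 -0.0001  0.128 ] mouth [0.4532 0.0002 0.1   ] collar [0.4484 0.0078 0.286 ]
```

The tip (199,240) sits above the tall liner's mouth (192,266) within 3 mm, so I'll scrub.

```bash
python3 -m crank '[0,-1.7,0.5,30,0, 0,-1.6,0,30,0, 0,-1.6,0,30,0, 0,-1.6,0,33,0, 0,0,0,0,0, 0,0,0,0,0, 0,0,0,0,0]'; python3 -c "
from h import *
p=manip.get_obs();print(p['ee_pos'],p['contact_force'])"
```

```text
t: 8.95
ee_pos: [0.4542, -0.0007, 0.1965]
tcp_rot: [0.706, 0.708, 0.017, -0.02]
contact_force: [0.6, 0.6, -1.2]
finger_gap: 0.0191
gripper_force: 59.3
[ 0.45415779 -0.00072013  0.19648953] [ 0.60598944  0.57835324 -1.22631894]
```

```bash
python3 -m crank '[0,0,0,3,0, 0,0,0,0,0, 0,0,0,0,0, 0,1.7,0,-31,0, 0,1.6,0,-31,0, 0,1.6,0,-31,0, 0,1.6,0,-31,0, 0,0,0,0,0]';  python3 -m crank '[0,38,-2,2,0, 0,38,-2,2,0, 0,38,-2,2,0, 0,37,-1,2,0, 0,0,0,0,0, 0,0,0,0,0, 0,0,0,0,0]'
python3 - <<'E'
from h import *
import pickle
np.set_printoptions(precision=4,suppress=True)
ims=[]
for n in("scene","side"):
    f=grab(n); pickle.dump(f,open(n+"3.pkl","wb")); 
    p=f["obs"]["ee_pos"]; u=w2pix(f,[p-[0,0,.2]])[0].astype(int)
    x0=u[0]-65; y0=u[1]-75; print(n,x0,y0)
    ims.append(cv2.resize(f["color"][y0:y0+150,x0:x0+130,::-1],None,fx=3,fy=3,interpolation=cv2.INTER_CUBIC))
cv2.imwrite("pics/c3.png",np.hstack(ims)); print(p, rel([.4475-p[0],.150-p[1],.194-p[2]]))
E
```

```text
t: 9.95
ee_pos: [0.4552, -0.0007, 0.3185]
tcp_rot: [0.706, 0.708, 0.018, -0.019]
contact_force: [0.6, -0.4, -2.0]
finger_gap: 0.0189
gripper_force: 59.3
t: 10.82
ee_pos: [0.4462, 0.1496, 0.3157]
tcp_rot: [0.707, 0.707, 0.016, -0.021]
contact_force: [-0.6, -0.2, -1.4]
finger_gap: 0.0189
gripper_force: 59.3
scene 265 133
side 187 178
[0.4463 0.1496 0.3159] [ -5.9933   1.9273 121.7093]
```

View pics/c3.png

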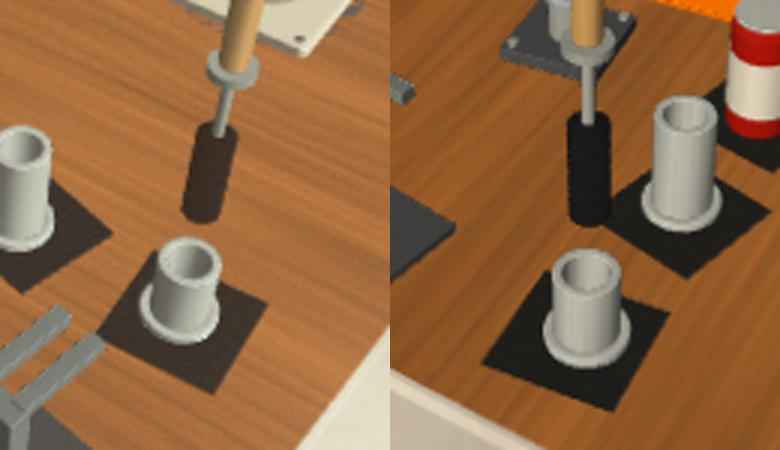

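Run:
```python
from h import *
import pickle
np.set_printoptions(precision=4,suppress=True)
S=pickle.load(open("scene3.pkl","rb"));D=pickle.load(open("side3.pkl","rb"))
for n,f,o,t,m,c in(("sc",S,(265,133,0),(201,212),(190,261),(238,66)),("si",D,(187,178,390),(589,217),(586,272),(588,43))):
    g=lambda p:[(o[0]+(p[0]-o[2])/3,o[1]+p[1]/3)]
    print(n,"tip",pix2w(f,g(t),.1265)[0],"mouth",pix2w(f,g(m),.07)[0])
```

```text
sc tip [0.4411 0.1493 0.1265] mouth [0.4446 0.1506 0.07  ]
si tip [0.4442 0.1509 0.1265] mouth [0.4465 0.1517 0.07  ]
```

```bash
python3 -m crank '[0,0.5,2,30,0, 0,-1.7,0,30,0, 0,-1.6,0,30,0, 0,-1.6,0,34,0, 0,0,0,0,0, 0,0,0,0,0, 0,0,0,0,0]'; python3 -c "
from h import *
p=manip.get_obs();print(p['ee_pos'],p['contact_force'])"
```

```text
t: 11.8
ee_pos: [0.4486, 0.1527, 0.1936]
tcp_rot: [0.706, 0.708, 0.018, -0.02]
contact_force: [0.4, -0.5, -0.6]
finger_gap: 0.0188
gripper_force: 69.4
[0.44861094 0.15274937 0.1935694 ] [ 0.37053735 -0.50278526 -0.57606919]
```

```bash
python3 -m crank '[0,1.6,0,-30,0, 0,1.6,0,-30,0, 0,1.6,0,-30,0, 0,1.6,0,-28,0, 0,0,39,0,0, 0,0,39,0,0, 0,0,39,-1,0, 0,0,0,0,0, 0,0,0,0,0]'; python3 -c "
from h import *
p=manip.get_obs();print(p['ee_pos'],rel(np.array([.5656,.1505,.2185])-p['ee_pos']))"
```

```text
t: 12.92
ee_pos: [0.565, 0.1531, 0.3109]
tcp_rot: [0.706, 0.708, 0.016, -0.021]
contact_force: [0.1, -0.4, -1.2]
finger_gap: 0.0192
gripper_force: 69.3
[0.56503648 0.15307065 0.31085095] [-7.42593307  1.12520144 92.08264616]
```

```bash
python3 -m crank '[0,-2.5,0,31,0, 0,-2.5,0,31,0, 0,-2.4,0.5,30,0, 0,0,0,0,0, 0,0,0,0,0]'; python3 -c "
from h import *
p=manip.get_obs();print(p['ee_pos'],rel(np.array([.646,.1376,.2185])-p['ee_pos']))"
```

```text
t: 13.55
ee_pos: [0.5655, 0.1508, 0.2205]
tcp_rot: [0.706, 0.708, 0.018, -0.02]
contact_force: [0.0, -1.0, -0.7]
finger_gap: 0.0192
gripper_force: 69.3
[0.56545261 0.15079728 0.22050018] [-13.48040912  80.5187972    1.02595194]
```

```bash
python3 -m crank '[0,-3.3,20,0,0, 0,-3.3,20,0,0, 0,-3.4,20,0,0, 0,-3.3,20,0,0, 0,0,0,0,0, 0,0,0,0,0]'; python3 -m crank '[0,-0.5,0,7,0, 0,-0.3,0,6,0, 0,0,0,0,0, 0,0,0,0,0]'; python3 -c "
from h import *
p=manip.get_obs();print(p['ee_pos'],p['contact_force'])"
```

```text
t: 14.3
ee_pos: [0.6451, 0.1376, 0.2183]
tcp_rot: [0.706, 0.708, 0.017, -0.02]
contact_force: [0.5, -0.4, -0.7]
finger_gap: 0.0193
gripper_force: 69.3
t: 14.8
ee_pos: [0.645, 0.1373, 0.204]
tcp_rot: [0.706, 0.708, 0.016, -0.021]
contact_force: [-0.4, -1.0, -0.9]
finger_gap: 0.0189
gripper_force: 69.3
[0.64496907 0.13731265 0.20398601] [-0.44926286 -1.02218129 -0.8605069 ]
```

```bash
python3 -m crank '[0,0,0,1.5,0, 0,0,0,0,0, 1,0,0,0,0, 1,0,0,0,0, 1,0,0,0,0, 1,0,0,0,0]'; python3 -m crank '[1,2,0,-35,0, 1,2,0,-35,0, 1,2,0,-35,0, 1,-50,-30,-3,0, 1,-50,-30,-3,0, 1,0,0,0,0, 1,0,0,0,0]'
python3 - <<'E'
from h import *
import pickle
np.set_printoptions(precision=4,suppress=True)
ims=[]
for n,u in(("scene",(272,245)),("side",(205,220))):
    f=grab(n); pickle.dump(f,open(n+"4.pkl","wb")); save(f,f"pics/{n}4.png")
    x0=u[0]-100; y0=u[1]-100; print(n,x0,y0)
    ims.append(cv2.resize(f["color"][y0:y0+200,x0:x0+200,::-1],None,fx=2,fy=2,interpolation=cv2.INTER_CUBIC))
cv2.imwrite("pics/c4.png",np.hstack(ims)); print(f["obs"]["ee_pos"])
E
```

```text
t: 15.55
ee_pos: [0.6452, 0.1374, 0.2027]
tcp_rot: [0.706, 0.708, 0.017, -0.021]
contact_force: [0.3, 0.6, -0.8]
finger_gap: 0.0853
gripper_force: 0.0
t: 16.42
ee_pos: [0.5863, 0.0375, 0.3094]
tcp_rot: [0.706, 0.707, 0.017, -0.02]
contact_force: [0.8, -0.1, 0.7]
finger_gap: 0.0856
gripper_force: 0.0
scene 172 145
side 105 120
[0.5866 0.038  0.3091]
```

View pics/c4.png

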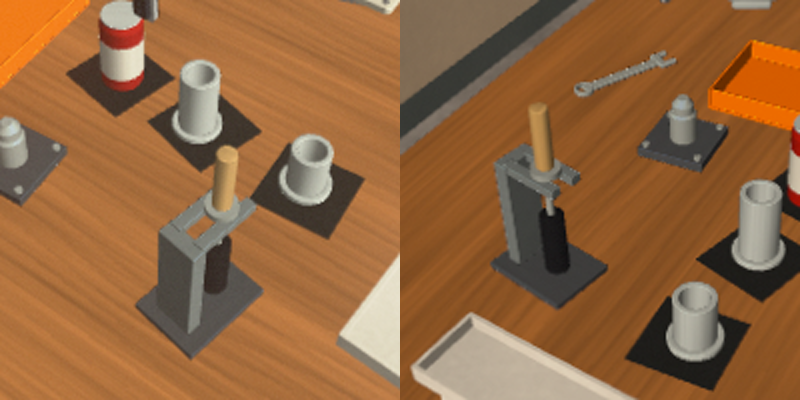

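The brush hangs upright with its collar on the prongs, and both liners stand unmoved. Next I grasp the tall one.

```bash
python3 -m crank '[1,-13,-44,0,0, 1,-13,-44,0,0, 1,-12.5,-45,-1,0, 1,-2.6,0,50,0, 1,-2.6,0,50,0, 1,0,0,0,0, 1,0,0,0,0]'; python3 -c "
from h import *
p=manip.get_obs();print(p['ee_pos'],rel(np.array([.4535,-.0008,.060])-p['ee_pos']))"
```

```text
t: 17.4
ee_pos: [0.4544, -0.0007, 0.2104]
tcp_rot: [0.706, 0.708, 0.017, -0.02]
contact_force: [-0.0, -0.5, 0.7]
finger_gap: 0.0857
gripper_force: 0.0
[ 0.45439654 -0.0006809   0.21036758] [ -8.00695655  -0.41337472 150.15639641]
```

```bash
python3 -m crank '[1,-2.6,0,50,0, 1,-2.7,0,50,0, 1,-2.7,0,50,0, 1,0,0,0,0, 0,0,0,0,0, 0,0,0,0,0, 0,0,0,0,0, 0,0,0,0,0, 0,0,0,0,0]' 60; python3 -c "
from h import *
p=manip.get_obs();print(p['ee_pos'],rel(np.array([.5865,-.11,.200])-p['ee_pos']))"
```

```text
t: 18.52
ee_pos: [0.457, -0.0014, 0.0618]
tcp_rot: [0.706, 0.708, 0.02, -0.017]
contact_force: [-0.4, 0.9, -0.0]
finger_gap: 0.0003
gripper_force: 0.0
[ 0.45695824 -0.0014108   0.06177971] [-101.5532046   129.96685693 -143.08421584]
```

The fingers shut on nothing, so I'll look.

```bash
python3 -m crank '[0,3,0,-60,0, 0,3,0,-60,0, 0,3,0,-60,0, 0,3,0,-60,0, 1,-40,30,0,0, 1,0,0,0,0, 1,0,0,0,0]'
python3 - <<'E'
from h import *
import pickle
np.set_printoptions(precision=4,suppress=True)
for n in("scene","side"):
    f=grab(n); pickle.dump(f,open(n+"5.pkl","wb")); save(f,f"pics/{n}5.png")
a=cv2.imread("pics/scene5.png")[100:300,150:350]; b=cv2.imread("pics/side5.png")[150:350,190:390]
cv2.imwrite("pics/c5.png",cv2.resize(np.hstack([a,b]),None,fx=2,fy=2,interpolation=cv2.INTER_CUBIC)); print(f["obs"]["ee_pos"])
E
```

```text
t: 19.4
ee_pos: [0.4823, -0.0418, 0.2958]
tcp_rot: [0.706, 0.707, 0.016, -0.022]
contact_force: [-1.3, 0.7, -0.0]
finger_gap: 0.0544
gripper_force: 0.0
[ 0.4822 -0.0415  0.2959]
```

View pics/c5.png

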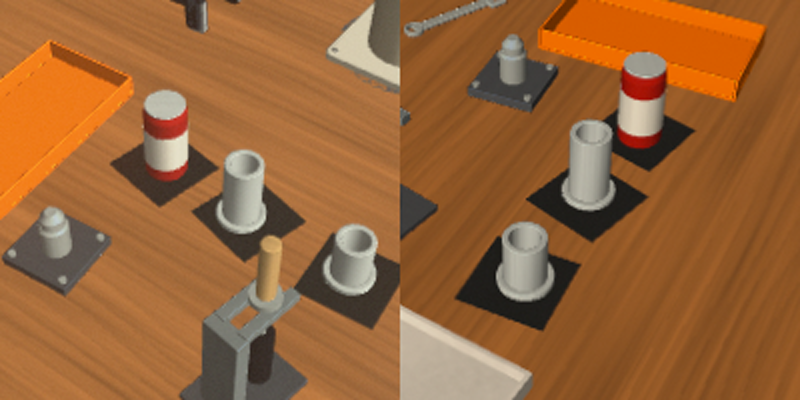

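The tall liner was knocked aside: rim at crop (244,160) and (593,131). I'll fit silhouettes by code from here on.

```bash
cat >> h.py <<'E'
from scipy.optimize import minimize
def prims(kind):
    if kind=="gauge": return [(.0195,.015,.057),(.0155,.061,.073),(.010,.0825,.083)],True
    h={"tall":.1,"short":.07}[kind]; return [(.026,0,h),(.034,0,.009)],False
A=np.linspace(0,2*np.pi,48,endpoint=False)
def sil(f,kind,x,y,z,shape,up=4):
    m=np.zeros((shape[0]*up,shape[1]*up),np.uint8); P,one=prims(kind); pts=[]
    for r,a,b in P:
        pts.append(np.vstack([np.c_[x+r*np.cos(A),y+r*np.sin(A),np.full(48,z+q)] for q in(a,b)]))
    gs=[np.vstack(pts[i:i+2]) for i in range(len(pts)-1)]+[pts[0]] if one else pts
    for g in gs:
        u=w2pix(f,g); cv2.fillConvexPoly(m,cv2.convexHull(np.round((u+.5)*up).astype(np.int32)),1)
    return cv2.resize(m.astype(np.float32),shape[::-1],interpolation=cv2.INTER_AREA)
def fit(f,kind,x,y,z=0,box=None,span=.03):
    c=f["color"].astype(int); mx=c.max(2); mask=((mx-c.min(2)<30)&(mx>75)).astype(np.float32)
    def cost(p):
        s=sil(f,kind,p[0],p[1],z,mask.shape); ys,xs=np.nonzero(s)
        y0,y1,x0,x1=ys.min()-6,ys.max()+7,xs.min()-6,xs.max()+7
        a=s[y0:y1,x0:x1]; b=mask[y0:y1,x0:x1]; return -np.minimum(a,b).sum()/np.maximum(a,b).sum()
    g=[(cost((x+i,y+j)),x+i,y+j) for i in np.arange(-span,span+.001,.01) for j in np.arange(-span,span+.001,.01)] if span else [(0,x,y)]
    b=min(g); s=.004
    r=minimize(cost,b[1:],method="Nelder-Mead",options=dict(initial_simplex=[[b[1],b[2]],[b[1]+s,b[2]],[b[1],b[2]+s]],xatol=1e-4,fatol=1e-4))
    return r.x,-r.fun
E
python3 - <<'E'
from h import *
import pickle
np.set_printoptions(precision=4,suppress=True)
for k in "05":
  for n in("scene","side"):
    f=pickle.load(open(n+k+".pkl","rb"))
    for kind,x,y in(("tall",.455,-.005),("short",.446,.15),("gauge",.637,-.168)): print(k,n,kind,*fit(f,kind,x,y))
f=pickle.load(open("w2.pkl","rb"))
for kind,x,y in(("tall",.455,-.005),("short",.446,.15),("gauge",.637,-.168)): print("w2",kind,*fit(f,kind,x,y))
for n,p in (("scene",(272,180)),("side",(286.5,215.5))):
    f=pickle.load(open(n+"5.pkl","rb")); print(pix2w(f,[p],.1))
E
```

```text
0 scene tall [ 0.4514 -0.0037] 0.9360597729682922
0 scene short [0.4438 0.1485] 0.9416744112968445
0 scene gauge [ 0.6358 -0.136 ] 0.4567679464817047
0 side tall [ 0.4562 -0.0032] 0.9195225238800049
0 side short [0.4481 0.1509] 0.9305564761161804
0 side gauge [ 0.6412 -0.1681] 0.8196107745170593
5 scene tall [ 0.4424 -0.0181] 0.9443541169166565
5 scene short [0.444  0.1486] 0.9415599703788757
5 scene gauge [ 0.6349 -0.1337] 0.4564428925514221
5 side tall [ 0.4473 -0.0153] 0.9327715635299683
5 side short [0.4482 0.1509] 0.9468293190002441
5 side gauge [ 0.642 -0.168] 0.8092896342277527
w2 tall [ 0.4532 -0.0036] 0.9011328816413879
w2 short [0.4468 0.1483] 0.8483640551567078
w2 gauge [ 0.6065 -0.1364] 0.6056586503982544
[[ 0.4386 -0.0202  0.1   ]]
[[ 0.4445 -0.0178  0.1   ]]
```

```bash
sed -i 's/(mx>75)/(mx>(115 if kind=="gauge" else 75))/' h.py
python3 - <<'E'
from h import *
import pickle
np.set_printoptions(precision=4,suppress=True)
for n in("scene5","side5","scene4","w1","w2"):
    f=pickle.load(open(n+".pkl","rb")); print(n,*fit(f,"gauge",.637,-.168,span=.01))
p=manip.get_obs();print(p['ee_pos'],rel(np.array([.4455,-.0155,.2])-p['ee_pos']))
E
```

```text
scene5 [ 0.6366 -0.1707] 0.8152341842651367
side5 [ 0.6436 -0.1691] 0.7193294167518616
scene4 [ 0.6374 -0.1705] 0.8281463980674744
w1 [ 0.6396 -0.1717] 0.86491459608078
w2 [ 0.6394 -0.1706] 0.7679787874221802
[ 0.4822 -0.0413  0.296 ] [ 20.7973 -35.9225  97.4928]
```

```bash
python3 -m crank '[1,10.4,-18,49,0, 1,10.4,-18,48.5,0, 1,0,0,0,0, 1,0,0,0,0]'
python3 - <<'E'
from h import *
np.set_printoptions(precision=4,suppress=True)
for n in("scene","side"):
    f=grab(n); print(n,*fit(f,"tall",.4448,-.0167))
p=manip.get_obs();print(p['ee_pos'],rel(np.array([.4455,-.0155,.06])-p['ee_pos']))
E
```

```text
t: 20.0
ee_pos: [0.4481, -0.0159, 0.2022]
tcp_rot: [0.706, 0.708, 0.018, -0.019]
contact_force: [-0.4, 0.2, 0.6]
finger_gap: 0.0854
gripper_force: 0.0
scene [ 0.4426 -0.0181] 0.939647912979126
side [ 0.4477 -0.016 ] 0.934124767780304
[ 0.4498 -0.0163  0.2033] [ -6.628   -4.4465 143.0973]
```

```bash
python3 -m crank '[1,-2.5,-1,48,0, 1,-2.5,-1,48,0, 1,-2,0,47,0, 1,0,0,0,0, 1,0,0,0,0]';  python3 -m crank '[0,0,0,0,0, 0,0,0,0,0, 0,0,0,0,0, 0,0,0,0,0, 0,0,0,0,0]' 70; python3 -c "
from h import *
p=manip.get_obs();print(p['ee_pos'],p['contact_force'])"
```

```text
t: 20.72
ee_pos: [0.4467, -0.0159, 0.0595]
tcp_rot: [0.706, 0.708, 0.018, -0.019]
contact_force: [0.5, -0.8, 0.2]
finger_gap: 0.0853
gripper_force: 0.0
t: 21.35
ee_pos: [0.4465, -0.0157, 0.0592]
tcp_rot: [0.706, 0.708, 0.018, -0.018]
contact_force: [-0.0, 1.0, 0.3]
finger_gap: 0.0002
gripper_force: 0.0
[ 0.44654333 -0.01572857  0.05922638] [-0.01017688  1.00881129  0.28419731]
```

Run:
```python
from h import *
import pickle
np.set_printoptions(precision=4,suppress=True)
ims=[]
for n in("scene","side"):
    f=grab(n); pickle.dump(f,open(n+"6.pkl","wb")); print(n,*fit(f,"tall",.4448,-.0167,span=.05))
    u=w2pix(f,[f["obs"]["ee_pos"]])[0].astype(int); x0,y0=u-[65,75]; print(x0,y0)
    ims.append(cv2.resize(f["color"][y0:y0+150,x0:x0+130,::-1],None,fx=3,fy=3,interpolation=cv2.INTER_CUBIC))
cv2.imwrite("pics/c6.png",np.hstack(ims))
```

```text
scene [ 0.4427 -0.0186] 0.8799393177032471
205 118
side [ 0.4479 -0.0163] 0.887745201587677
220 154
```

View pics/c6.png

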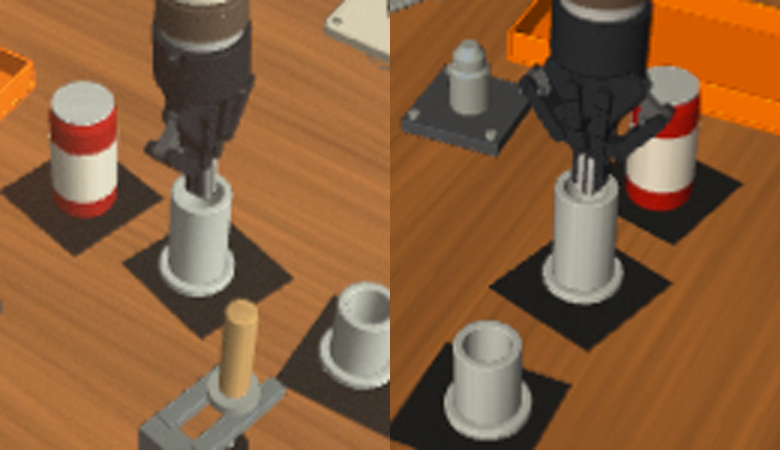

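The shut fingers are standing inside the bore, at (195,185) and (585,180), so fast closing seems to have slipped past the wall. I'll back out, reopen, and close slowly step by step.

```bash
python3 -m crank '[0,2.6,0,-50,0, 0,2.1,0,-40,0, 1,0,0,0,0, 1,0,0,0,0, 1,0,0,0,0, 1,0,0,0,0, 1,0,0,0,0]' 25
python3 - <<'E'
from h import *
np.set_printoptions(precision=4,suppress=True)
for n in("scene","side"):
    f=grab(n); print(n,*fit(f,"tall",.4448,-.0167))
p=manip.get_obs();print(p['ee_pos'],p['finger_gap'],p['gripper_force'],rel(np.array([.4458,-.0155,.06])-p['ee_pos']))
E
```

```text
t: 22.32
ee_pos: [0.4437, -0.0155, 0.1465]
tcp_rot: [0.706, 0.708, 0.016, -0.021]
contact_force: [-0.4, -0.9, -0.9]
finger_gap: 0.085
gripper_force: 0.0
scene [ 0.443  -0.0177] 0.9414497017860413
side [ 0.4477 -0.0161] 0.9362382888793945
[ 0.444  -0.0155  0.1469] 0.08518081714694964 0.0 [-4.5206  2.3931 86.725 ]
```

```bash
python3 -m crank '[1,-2.3,1,43,0, 1,-2.3,1,43,0, 1,0,0,0,0, 1,0,0,0,0]' 25;  for i in 1; do python3 -m crank '[0.8,0,0,0,0, 0.8,0,0,0,0]'; python3 -m crank '[0.7,0,0,0,0, 0.7,0,0,0,0]'; python3 -m crank '[0.64,0,0,0,0, 0.64,0,0,0,0]'; python3 -m crank '[0.6,0,0,0,0, 0.6,0,0,0,0]';python3 -m crank '[0.56,0,0,0,0, 0.56,0,0,0,0]'; done | egrep 'ee_pos|gap|gripper|contact'
```

```text
t: 22.92
ee_pos: [0.4466, -0.0157, 0.0622]
tcp_rot: [0.706, 0.708, 0.017, -0.02]
contact_force: [0.8, 0.0, 0.8]
finger_gap: 0.0853
gripper_force: 0.0
ee_pos: [0.4469, -0.0157, 0.0625]
contact_force: [0.4, -0.3, -0.3]
finger_gap: 0.0682
gripper_force: 0.0
ee_pos: [0.4458, -0.0156, 0.0613]
contact_force: [0.3, -0.5, -0.1]
finger_gap: 0.0598
gripper_force: 0.0
ee_pos: [0.4456, -0.0156, 0.061]
contact_force: [0.1, 0.4, -0.2]
finger_gap: 0.0548
gripper_force: 0.0
ee_pos: [0.4456, -0.0156, 0.061]
contact_force: [-0.8, -0.6, 0.4]
finger_gap: 0.0512
gripper_force: 0.0
ee_pos: [0.4457, -0.0156, 0.061]
contact_force: [0.3, -0.2, -0.6]
finger_gap: 0.0478
gripper_force: 0.0
```

No contact even at 48 mm gap. I'll take a combined view of the present state, along with the fits.

Run:
```python
from h import *
import pickle
np.set_printoptions(precision=4,suppress=True)
ims=[]
for n in("scene","side"):
    f=grab(n); print(n,*fit(f,"tall",.4448,-.0167))
    u=w2pix(f,[f["obs"]["ee_pos"]])[0].astype(int); x0,y0=u-[40,50]
    ims.append(cv2.resize(f["color"][y0:y0+100,x0:x0+80,::-1],None,fx=3,fy=3,interpolation=cv2.INTER_CUBIC))
    for z in(0,.05,.08,.1): print(w2pix(f,[f["obs"]["ee_pos"]*[1,1,0]+[0,0,z]]))
f=grab("wrist"); pickle.dump(f,open("w6.pkl","wb")); print(*fit(f,"tall",.4448,-.0167))
print(w2pix(f,[f["obs"]["ee_pos"]]))
top=np.hstack(ims); w=f["color"][100:384,:,::-1]
c=np.zeros((600,800,3),np.uint8); c[:300,:480]=top; c[300:584,:512]=w; cv2.imwrite("pics/c7.png",c)
```

```text
scene [ 0.4433 -0.0177] 0.8706128001213074
[[270.1856 208.1216]]
[[271.037  195.6773]]
[[271.5744 187.8201]]
[[271.9445 182.4085]]
side [ 0.447  -0.0158] 0.9026821851730347
[[284.1971 246.2275]]
[[284.9364 231.4518]]
[[285.3931 222.2089]]
[[285.7031 215.8835]]
[ 0.4459 -0.0171] 0.9339129328727722
[[254.5552 220.5824]]
```

View pics/c7.png

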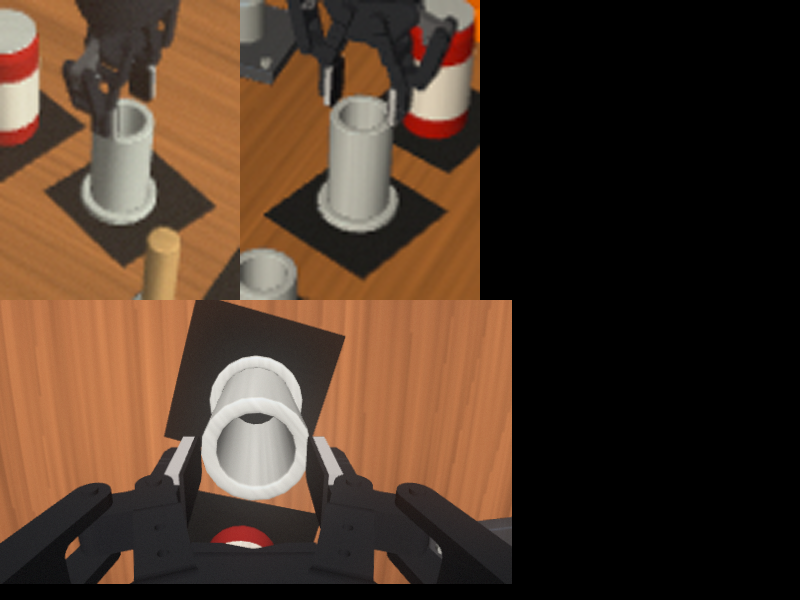

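The fingertips sit level with the rim, at (330,100) and (393,120) in the side crop. The real tips are therefore about 35–40 mm above where the reported TCP implies, and the fingers were closing over the mouth. I'll open and descend 35 mm more.

```bash
python3 -m crank '[1,0,0,0,0, 1,0,0,0,0, 1,-0.9,0,17,0, 1,-0.9,0,18,0, 1,0,0,0,0, 1,0,0,0,0]' 40;  python3 -m crank '[0.7,0,0,0,0, 0.6,0,0,0,0, 0.4,0,0,0,0, 0,0,0,0,0, 0,0,0,0,0, 0,0,0,0,0, 0,0,0,0,0]'
```

```text
t: 25.08
ee_pos: [0.4458, -0.0156, 0.0265]
tcp_rot: [0.706, 0.708, 0.017, -0.021]
contact_force: [0.7, 0.1, 0.3]
finger_gap: 0.0852
gripper_force: 0.0
t: 25.95
ee_pos: [0.4463, -0.0156, 0.0268]
tcp_rot: [0.706, 0.708, 0.017, -0.02]
contact_force: [0.4, -0.9, 5.2]
finger_gap: 0.0506
gripper_force: 41.2
```

```bash
python3 -m crank '[0,0,0,0,0, 0,1.6,0,-30,0, 0,1.6,0,-30,0, 0,1.6,0,-30,0, 0,1.6,0,-30,0, 0,0,0,0,0]' 70; python3 -m crank '[0,-30.5,39,-1.8,0, 0,-30.5,39,-1.8,0, 0,-30.5,39,-1.8,0, 0,-30.5,39,-1.8,0, 0,-30.5,39,-1.8,0, 0,0,0,0,0, 0,0,0,0,0, 0,0,0,0,0]'
python3 - <<'E'
from h import *
import pickle
np.set_printoptions(precision=4,suppress=True)
for n in("scene","side","wrist"):
    f=grab(n); pickle.dump(f,open(n+"7.pkl","wb")); p=f["obs"]["ee_pos"]; z=p[2]-.0268
    print(n,p,*fit(f,"tall",p[0],p[1],z=z,span=.01),*fit(f,"gauge",.638,-.17,span=.01))
E
```

```text
t: 26.7
ee_pos: [0.4475, -0.0156, 0.1474]
tcp_rot: [0.706, 0.708, 0.018, -0.019]
contact_force: [-0.5, 0.1, -3.5]
finger_gap: 0.0498
gripper_force: 74.3
t: 27.7
ee_pos: [0.6404, -0.1669, 0.1454]
tcp_rot: [0.706, 0.708, 0.016, -0.022]
contact_force: [-0.3, 0.0, -3.5]
finger_gap: 0.0499
gripper_force: 74.8
scene [ 0.6404 -0.1669  0.1454] [ 0.6358 -0.1705] 0.7892128825187683 [ 0.6389 -0.1683] 0.5621371865272522
side [ 0.6407 -0.1669  0.1461] [ 0.6441 -0.1704] 0.8301506638526917 [ 0.6387 -0.159 ] 0.6290380954742432
wrist [ 0.6409 -0.167   0.1466] [ 0.6407 -0.168 ] 0.8735645413398743 [ 0.63  -0.169] 0.5965902805328369
```

```bash
python3 -m crank '[0,-1.1,0,20,0, 0,-0.8,0,15,0, 0,-0.7,0,14,0, 0,0,0,0,0]'; python3 -m crank '[0,-0.3,0,5,0, 0,-0.3,0,5,0, 0,0,0,0,0, 0,0,0,0,0]'
```

```text
t: 28.35
ee_pos: [0.6399, -0.1674, 0.0951]
tcp_rot: [0.706, 0.708, 0.016, -0.022]
contact_force: [0.6, -0.1, -3.1]
finger_gap: 0.0496
gripper_force: 74.8
t: 28.85
ee_pos: [0.6418, -0.168, 0.0878]
tcp_rot: [0.706, 0.708, 0.017, -0.02]
contact_force: [0.8, 1.2, 0.8]
finger_gap: 0.0499
gripper_force: 75.2
```

```bash
python3 -m crank '[0,-0.1,0,2,0, 0,-0.1,0,2,0, 0,0,0,0,0, 0,0,0,0,0]'; python3 -c "
from h import *
p=manip.get_obs();print(p['ee_pos'],p['contact_force'],p['wrist_torque'])"
```

```text
t: 29.35
ee_pos: [0.642, -0.1679, 0.0871]
tcp_rot: [0.706, 0.708, 0.018, -0.019]
contact_force: [-4.2, 2.3, 14.4]
finger_gap: 0.0499
gripper_force: 76.4
[ 0.64198426 -0.16788804  0.08711431] [-4.21373012  2.27160979 14.41255655] [0.3973628  1.39336924 0.03832173]
```

```bash
python3 -m crank '[0,1,-2,0,0, 0,0,0,0,0, 0,0,0,0,0]'; python3 -m crank '[0,1,-2,0,0, 0,0,0,0,0, 0,0,0,0,0]'; python3 -c "
from h import *
p=manip.get_obs();print(p['ee_pos'],p['contact_force'],p['wrist_torque'])"
```

```text
t: 29.72
ee_pos: [0.6417, -0.1677, 0.0872]
tcp_rot: [0.706, 0.708, 0.018, -0.017]
contact_force: [-0.7, 0.8, 12.0]
finger_gap: 0.0497
gripper_force: 76.3
t: 30.1
ee_pos: [0.6397, -0.1678, 0.0856]
tcp_rot: [0.706, 0.708, 0.017, -0.017]
contact_force: [2.6, -3.2, 6.5]
finger_gap: 0.0497
gripper_force: 76.1
[ 0.63967924 -0.16775741  0.08561612] [ 2.56048165 -3.23762346  6.47252247] [-0.93121595 -0.66488655 -0.00429689]
```

```bash
python3 -m crank '[0,-1,1,0,0, 0,0,0,1,0, 0,0,0,1,0, 0,0,0,0,0, 0,0,0,0,0]'; python3 -c "
from h import *
p=manip.get_obs();print(p['ee_pos'],p['contact_force'],p['wrist_torque'])"
```

```text
t: 30.72
ee_pos: [0.64, -0.1684, 0.085]
tcp_rot: [0.706, 0.707, 0.017, -0.017]
contact_force: [-1.4, -2.1, 13.2]
finger_gap: 0.0499
gripper_force: 76.8
[ 0.63998146 -0.168397    0.0849924 ] [-1.44811807 -2.11934926 13.24600653] [-0.55964669  0.45380544  0.00622732]
```

Run:
```python
from h import *
import pickle
f=pickle.load(open("w6.pkl","rb")); g=cv2.cvtColor(f["color"],cv2.COLOR_RGB2GRAY)
u=w2pix(f,[[.4459,-.0171,.1],[.4459-.026,-.0171,.1],[.4459+.026,-.0171,.1],[.4459-.0215,-.0171,.1],[.4459-.018,-.0171,.1]]);print(u)
r=int(round(u[0][1]))
for dr in(-6,0,6): print(list(g[r+dr,195:320]))
f=pickle.load(open("w2.pkl","rb")); g=cv2.cvtColor(f["color"],cv2.COLOR_RGB2GRAY)
for x,y,z in((.4532,-.0036,.1),(.4468,.1483,.07)):
    u=w2pix(f,[[x,y,z],[x-.026,y,z],[x-.0215,y,z],[x-.018,y,z],[x+.018,y,z],[x+.0215,y,z],[x+.026,y,z]]); print(u[:,0]); c=int(u[1][0])-4; print(c,list(g[int(round(u[0][1])),c:c+50]))
```

```text
[[254.8390406  248.65622103]
 [198.37047617 248.29161493]
 [311.42055283 248.78817904]
 [208.10455316 248.37115382]
 [215.69028966 248.42828472]]
[np.uint8(49), np.uint8(39), np.uint8(41), np.uint8(43), np.uint8(42), np.uint8(46), np.uint8(82), np.uint8(201), np.uint8(214), np.uint8(213), np.uint8(214), np.uint8(213), np.uint8(212), np.uint8(211), np.uint8(209), np.uint8(208), np.uint8(211), np.uint8(212), np.uint8(214), np.uint8(212), np.uint8(205), np.uint8(190), np.uint8(92), np.uint8(89), np.uint8(94), np.uint8(99), np.uint8(105), np.uint8(111), np.uint8(116), np.uint8(123), np.uint8(130), np.uint8(135), np.uint8(139), np.uint8(143), np.uint8(145), np.uint8(151), np.uint8(154), np.uint8(162), np.uint8(165), np.uint8(169), np.uint8(170), np.uint8(173), np.uint8(175), np.uint8(177), np.uint8(183), np.uint8(185), np.uint8(189), np.uint8(191), np.uint8(192), np.uint8(197), np.uint8(198), np.uint8(199), np.uint8(202), np.uint8(201), np.uint8(199), np.uint8(199), np.uint8(203), np.uint8(206), np.uint8(208), np.uint8(208), np.uint8(209), np.uint8(207), np.uint8(207), np.uint8(203), np.u
[... 5567 characters left out ...]
.uint8(122), np.uint8(125), np.uint8(126), np.uint8(125), np.uint8(123), np.uint8(189), np.uint8(195), np.uint8(203), np.uint8(206), np.uint8(196), np.uint8(149), np.uint8(76), np.uint8(75), np.uint8(74), np.uint8(72), np.uint8(75), np.uint8(74), np.uint8(75), np.uint8(73), np.uint8(74), np.uint8(72), np.uint8(72), np.uint8(71), np.uint8(71), np.uint8(72), np.uint8(72), np.uint8(71), np.uint8(70), np.uint8(51), np.uint8(46), np.uint8(48), np.uint8(46), np.uint8(46), np.uint8(47), np.uint8(45), np.uint8(48), np.uint8(45), np.uint8(44), np.uint8(46), np.uint8(76), np.uint8(161), np.uint8(193), np.uint8(203), np.uint8(202), np.uint8(202), np.uint8(183), np.uint8(98), np.uint8(71), np.uint8(74)]
```

Stopped 43 mm above the gauge base. To confirm it is undersize rather than just off-centre, I'll test its lateral freedom on the nose.

```bash
python3 -m crank '[0,0.3,0,-5,0, 0,0,2,0,0, 0,0,2,0,0, 0,0,0,0,0]'|egrep 'ee|cont'; python3 -m crank '[0,0,-4,0,0, 0,0,-4,0,0, 0,0,0,0,0]'|egrep 'ee|cont'; python3 -m crank '[0,0,4,0,0, 0,4,0,0,0, 0,0,0,0,0]'|egrep 'ee|cont';python3 -m crank '[0,-4,0,0,0, 0,-4,0,0,0, 0,0,0,0,0]'|egrep 'ee|cont'
```

```text
ee_pos: [0.6406, -0.1675, 0.0855]
contact_force: [-3.7, -4.2, 4.8]
ee_pos: [0.6382, -0.1678, 0.0868]
contact_force: [7.8, -5.3, 0.3]
ee_pos: [0.6396, -0.1647, 0.086]
contact_force: [3.1, -8.8, 0.5]
ee_pos: [0.6392, -0.1687, 0.0857]
contact_force: [4.3, 2.8, 0.8]
```

```bash
python3 -m crank '[0,3,0.5,0,0, 0,0,0,4,0, 0,0,0,0,0, 0,0,0,0,0, 0,0,0,0,0]'; python3 -m crank '[0,1.6,0,-30,0, 0,1.6,0,-30,0, 0,1.6,0,-30,0, 0,0,0,0,0]'; python3 -c "
from h import *
p=manip.get_obs();print(p['ee_pos'],rel(np.array([.55,-.352,.178])-p['ee_pos']))"
```

```text
t: 32.98
ee_pos: [0.6398, -0.1675, 0.085]
tcp_rot: [0.706, 0.708, 0.018, -0.019]
contact_force: [1.7, -0.0, 11.6]
finger_gap: 0.0499
gripper_force: 73.5
t: 33.48
ee_pos: [0.6387, -0.1675, 0.1728]
tcp_rot: [0.706, 0.708, 0.016, -0.021]
contact_force: [-0.3, -0.3, -3.6]
finger_gap: 0.0496
gripper_force: 75.4
[ 0.63868008 -0.16746703  0.17280691] [-183.84023993  -89.1329735   -14.19929393]
```

```bash
python3 -m crank '[0,-45.5,-20,-2.3,0, 0,-45.5,-20,-2.3,0, 0,-45.5,-20,-2.3,0, 0,-45.5,-19,-2.3,0, 0,0,0,0,0, 0,0,0,0,0]'; python3 -m crank '[0,-2.4,0,45,0, 0,-2.4,0,45,0, 0,-2,0,40,0, 0,0,0,0,0, 0,0,0,0,0]'; python3 -c "
from h import *
p=manip.get_obs();print(p['ee_pos'])"
```

```text
t: 34.22
ee_pos: [0.559, -0.3489, 0.1694]
tcp_rot: [0.706, 0.707, 0.016, -0.024]
contact_force: [-0.1, 0.2, -3.3]
finger_gap: 0.0498
gripper_force: 75.2
t: 34.85
ee_pos: [0.5609, -0.3492, 0.0432]
tcp_rot: [0.706, 0.708, 0.017, -0.02]
contact_force: [0.6, 0.2, -2.2]
finger_gap: 0.0499
gripper_force: 75.2
[ 0.56089148 -0.34920681  0.04316451]
```

```bash
python3 -m crank '[0,-0.4,0,8,0, 0,-0.2,0,4,0, 0,0,0,0,0, 0,0,0,0,0]'; python3 -c "
from h import *
p=manip.get_obs();print(p['ee_pos'],p['contact_force'])"
```

```text
t: 35.35
ee_pos: [0.5606, -0.3506, 0.0316]
tcp_rot: [0.706, 0.708, 0.017, -0.019]
contact_force: [0.0, -1.6, 4.1]
finger_gap: 0.0502
gripper_force: 75.8
[ 0.56060819 -0.35059187  0.03157851] [ 0.01924079 -1.55109545  4.09607891]
```

```bash
python3 -m crank '[0.65,0,0,0,0, 1,0,0,0,0, 1,0,0,0,0, 1,0,0,0,0, 1,0,0,0,0]'; python3 -m crank '[1,2.6,0,-50,0, 1,2.6,0,-50,0, 1,2.6,0,-50,0, 1,2.6,0,-50,0, 1,0,0,0,0, 1,0,0,0,0]'
python3 - <<'E'
from h import *
import pickle
np.set_printoptions(precision=4,suppress=True)
for n in("scene","side"):
    f=grab(n); pickle.dump(f,open(n+"8.pkl","wb"))
    print(n,*fit(f,"tall",.56,-.35,z=.004),*fit(f,"short",.446,.15))
print(f["obs"]["ee_pos"])
E
```

```text
t: 35.98
ee_pos: [0.5597, -0.3498, 0.0298]
tcp_rot: [0.706, 0.708, 0.016, -0.021]
contact_force: [0.1, 0.3, 0.2]
finger_gap: 0.0856
gripper_force: 0.0
t: 36.72
ee_pos: [0.5608, -0.3499, 0.2297]
tcp_rot: [0.706, 0.708, 0.016, -0.021]
contact_force: [0.6, -0.2, -0.2]
finger_gap: 0.0852
gripper_force: 0.0
scene [ 0.5542 -0.3592] 0.8811231255531311 [0.444  0.1485] 0.9436761736869812
side [ 0.5648 -0.3564] 0.8457263708114624 [0.4482 0.1509] 0.9405663013458252
[ 0.5603 -0.3495  0.2286]
```

```bash
python3 -m crank '[1,55.5,-12.7,2.9,0, 1,55.5,-12.7,2.9,0, 1,55.5,-12.7,2.9,0, 1,55.5,-12.7,2.9,0, 1,55.5,-12.7,2.9,0, 1,55.5,-12.7,2.9,0, 1,55.5,-12.7,2.9,0, 1,55.5,-12.7,2.9,0, 1,55.5,-12.7,2.9,0, 1,0,0,0,0]'; python3 -m crank '[1,0,0,0,0, 1,0,0,0,0]' >/dev/null
python3 - <<'E'
from h import *
np.set_printoptions(precision=4,suppress=True)
f=grab("wrist"); print(*fit(f,"short",.446,.15))
p=manip.get_obs();print(p['ee_pos'],rel(np.array([.4462,.1500,.003])-p['ee_pos']))
E
```

```text
t: 38.08
ee_pos: [0.4433, 0.153, 0.2295]
tcp_rot: [0.704, 0.71, 0.015, -0.022]
contact_force: [-0.2, -0.8, 0.3]
finger_gap: 0.0854
gripper_force: 0.0
[0.4465 0.1483] 0.8075155019760132
[0.4457 0.1486 0.2306] [-10.4424   2.1065 227.3853]
```

```bash
python3 -m crank '[1,-2.1,0.4,46,0, 1,-2.1,0.4,46,0, 1,-2.1,0.4,46,0, 1,-2.1,0.4,46,0, 1,-2,0.4,43,0, 1,0,0,0,0, 1,0,0,0,0]' 40;  python3 -m crank '[0.7,0,0,0,0, 0.6,0,0,0,0, 0.4,0,0,0,0, 0,0,0,0,0, 0,0,0,0,0, 0,0,0,0,0, 0,0,0,0,0]'
```

```text
t: 39.25
ee_pos: [0.4474, 0.1511, 0.0051]
tcp_rot: [0.707, 0.707, 0.017, -0.02]
contact_force: [-0.3, 0.5, 0.2]
finger_gap: 0.0856
gripper_force: 0.0
t: 40.12
ee_pos: [0.4477, 0.1518, 0.0059]
tcp_rot: [0.706, 0.708, 0.018, -0.02]
contact_force: [-0.7, -1.4, 8.8]
finger_gap: 0.0516
gripper_force: 40.6
```

```bash
python3 -m crank '[0,0,0,0,0, 0,1.6,0,-30,0, 0,1.6,0,-30,0, 0,1.6,0,-30,0, 0,1.6,0,-32,0, 0,0,0,0,0]' 70; python3 -m crank '[0,-45.3,27.5,-2.5,0, 0,-45.3,27.5,-2.5,0, 0,-45.3,27.5,-2.5,0, 0,-45.3,27.5,-2.5,0, 0,-45.3,27.5,-2.5,0, 0,-45.3,27.5,-2.5,0, 0,-45.3,27.5,-2.5,0, 0,0,0,0,0, 0,0,0,0,0]'
python3 - <<'E'
from h import *
import pickle
np.set_printoptions(precision=4,suppress=True)
for n in("scene","side","wrist"):
    f=grab(n); p=f["obs"]["ee_pos"]; z=p[2]-.0057
    print(n,p,*fit(f,"short",p[0],p[1],z=z,span=.01))
print(rel(np.array([.64,-.1665,.0737])-p))
E
```

```text
t: 40.88
ee_pos: [0.4491, 0.1523, 0.1289]
tcp_rot: [0.706, 0.708, 0.019, -0.019]
contact_force: [-0.1, -0.7, -1.9]
finger_gap: 0.0501
gripper_force: 73.5
t: 42.0
ee_pos: [0.6388, -0.1653, 0.1236]
tcp_rot: [0.706, 0.707, 0.016, -0.022]
contact_force: [0.2, -0.2, -2.4]
finger_gap: 0.0504
gripper_force: 73.6
scene [ 0.6388 -0.1653  0.1236] [ 0.6338 -0.169 ] 0.7688224911689758
side [ 0.6389 -0.1647  0.1243] [ 0.6421 -0.167 ] 0.7974835634231567
wrist [ 0.6392 -0.1643  0.125 ] [ 0.6391 -0.1658] 0.852822482585907
[-4.8638  1.1812 51.1137]
```

```bash
python3 -m crank '[0,-2.3,0.5,20,0, 0,-1.7,0.5,18,0, 0,-1.5,0,13,0, 0,0,0,0,0, 0,0,0,0,0]'; python3 -m crank '[0,-0.3,0,6,0, 0,-0.3,0,6,0, 0,0,0,0,0, 0,0,0,0,0]'
```

```text
t: 42.78
ee_pos: [0.6413, -0.1683, 0.0754]
tcp_rot: [0.706, 0.708, 0.017, -0.02]
contact_force: [-0.6, 0.5, -1.1]
finger_gap: 0.0502
gripper_force: 73.6
t: 43.28
ee_pos: [0.6409, -0.1687, 0.0643]
tcp_rot: [0.706, 0.708, 0.017, -0.02]
contact_force: [-3.3, -0.3, 5.5]
finger_gap: 0.0503
gripper_force: 74.4
```

```bash
python3 -m crank '[0,0.5,-1,1,0, 0,0,0,2,0, 0,0,0,0,0, 0,0,0,0,0]'|egrep 'ee|cont'; python3 -m crank '[0,1,-1,0,0, 0,0,0,0,0, 0,0,0,0,0]'|egrep 'ee|cont'
```

```text
ee_pos: [0.641, -0.1687, 0.0641]
contact_force: [-4.4, -0.2, 15.8]
ee_pos: [0.6408, -0.1684, 0.0642]
contact_force: [-3.0, -1.9, 13.7]
```

```bash
python3 -m crank '[0,0.3,0,-6,0, 0,0,3,0,0, 0,0,0,0,0, 0,0,0,0,0]'|egrep 'ee|cont'; python3 -m crank '[0,0,-4,0,0, 0,0,-4,0,0, 0,0,0,0,0]'|egrep 'ee|cont'; python3 -m crank '[0,0,4,0,0, 0,4,0,0,0, 0,0,0,0,0]'|egrep 'ee|cont';python3 -m crank '[0,-4,0,0,0, 0,-4,0,0,0, 0,0,0,0,0]'|egrep 'ee|cont'
```

```text
ee_pos: [0.6414, -0.1671, 0.0653]
contact_force: [-1.8, -1.3, 2.4]
ee_pos: [0.6378, -0.1673, 0.0668]
contact_force: [7.8, -1.0, -1.0]
ee_pos: [0.6385, -0.1649, 0.0666]
contact_force: [1.0, -5.6, 3.7]
ee_pos: [0.6386, -0.1692, 0.0665]
contact_force: [1.7, 1.5, 3.4]
```

It shows the same tight play on the nose, so the short one is undersize too. I'll seat it once more, then take it to the tray.

```bash
python3 -m crank '[0,2.5,1.3,0,0, 0,0,0,5,0, 0,0,0,0,0, 0,0,0,0,0, 0,0,0,0,0]'; python3 -m crank '[0,1.6,0,-30,0, 0,1.6,0,-30,0, 0,1.6,0,-30,0, 0,1.6,0,-30,0, 0,1.6,0,-30,0, 0,0,0,0,0]'; python3 -c "
from h import *
p=manip.get_obs();print(p['ee_pos'],rel(np.array([.433,-.350,.21])-p['ee_pos']))"
```

```text
t: 46.4
ee_pos: [0.6406, -0.1681, 0.0641]
tcp_rot: [0.706, 0.708, 0.018, -0.019]
contact_force: [-1.8, 0.7, 15.2]
finger_gap: 0.0505
gripper_force: 75.6
t: 47.15
ee_pos: [0.6405, -0.1678, 0.2117]
tcp_rot: [0.706, 0.708, 0.017, -0.02]
contact_force: [0.3, 0.2, -1.7]
finger_gap: 0.0501
gripper_force: 74.5
[ 0.64048857 -0.16775658  0.21167554] [-181.5900117  -207.95136016   -6.94830943]
```

```bash
python3 -m crank '[0,-36.3,-41.6,-1.5,0, 0,-36.3,-41.6,-1.5,0, 0,-36.3,-41.6,-1.5,0, 0,-36.3,-41.6,-1.5,0, 0,-36.3,-41.6,-1.5,0, 0,0,0,0,0, 0,0,0,0,0]'; python3 -m crank '[0,-2.5,0,48,0, 0,-2.5,0,48,0, 0,-2.5,0,48,0, 0,-2.3,0,43,0, 0,0,0,0,0, 0,0,0,0,0]'
```

```text
t: 48.02
ee_pos: [0.4315, -0.3492, 0.2079]
tcp_rot: [0.706, 0.707, 0.017, -0.023]
contact_force: [0.2, 1.0, -2.3]
finger_gap: 0.0499
gripper_force: 74.5
t: 48.78
ee_pos: [0.4326, -0.3498, 0.0236]
tcp_rot: [0.706, 0.708, 0.017, -0.02]
contact_force: [0.1, -0.7, -1.8]
finger_gap: 0.0501
gripper_force: 74.5
```

```bash
python3 -m crank '[0,-0.5,0,9,0, 0,-0.2,0,5,0, 0,0,0,1,0, 0,0,0,0,0, 0,0,0,0,0]'; python3 -m crank '[0.65,0,0,0,0, 1,0,0,0,0, 1,0,0,0,0, 1,0,0,0,0, 1,0,0,0,0]'; python3 -m crank '[1,2.6,0,-50,0, 1,2.6,0,-50,0, 1,2.6,0,-50,0, 1,2.6,0,-50,0, 1,50,0,0,0, 1,50,0,0,0, 1,0,0,0,0, 1,0,0,0,0]'
python3 - <<'E'
from h import *
import pickle
np.set_printoptions(precision=4,suppress=True)
for n in("scene","side"):
    f=grab(n); save(f,f"pics/{n}9.png")
    print(n,*fit(f,"tall",.56,-.35,z=.004),*fit(f,"short",.433,-.35,z=.004))
    g=pickle.load(open(n+"4.pkl","rb")); b=w2pix(f,[[.645,.137,.2]])[0].astype(int); s=np.s_[b[1]-30:b[1]+45,b[0]-22:b[0]+22]
    print("brush diff",np.abs(f["color"][s].astype(int)-g["color"][s]).max(2).__gt__(40).sum())
print(f["obs"]["ee_pos"],f["obs"]["contact_force"])
E
```

```text
t: 49.4
ee_pos: [0.432, -0.3508, 0.0102]
tcp_rot: [0.706, 0.708, 0.017, -0.019]
contact_force: [-1.9, 2.0, 8.6]
finger_gap: 0.0504
gripper_force: 75.4
t: 50.02
ee_pos: [0.431, -0.3498, 0.0075]
tcp_rot: [0.706, 0.708, 0.016, -0.021]
contact_force: [1.3, 0.1, -0.1]
finger_gap: 0.0852
gripper_force: 0.0
t: 51.02
ee_pos: [0.4323, -0.2503, 0.2133]
tcp_rot: [0.706, 0.708, 0.016, -0.02]
contact_force: [0.2, 0.5, -0.1]
finger_gap: 0.0854
gripper_force: 0.0
scene [ 0.5542 -0.3592] 0.8811231255531311 [ 0.4251 -0.3587] 0.8602001667022705
brush diff 148
side [ 0.5648 -0.3566] 0.8472222089767456 [ 0.4328 -0.3567] 0.8104764819145203
brush diff 0
[ 0.4322 -0.2508  0.2131] [-0.722  -0.4224 -0.16  ]
```

```bash
python3 -c "
from plant import manip
print(manip.sign_off())"
```

```text
the job is handed in; nothing more can be done
None
```

The job is handed in at about 51 s of robot time, with no pass or fail result returned: both liners (tall, then short) were scrubbed, the brush was hung back, both stopped on the gauge's shoulder as undersize and now stand in the orange tray, there was no middle liner, and the oil can was not touched.

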